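# Load roe jars into the pinned carrier, release it and hang it on the sprung hook

## Task

Put every loose roe jar upright into a pocket of its own in the carrier while the carrier is still pinned in its blue dock. Then pull the red plunger up and twist it so that it stays latched open, slide the carrier out from under the bracket and set it down in the middle of the steel pad with its bail bar in line with the hook's arm. Finally pull the sprung hook down, slide it under the middle of the bail bar and let it rise, so that the carrier with its jars hangs from it clear of the pad; leave the plunger latched open and the knife, tub and bottle where they are.

Things in the scene. Friction and masses are not known exactly. Their poses are not given: they have to be found in the camera images.
- jar1: Squat roe jar, about 90 g, bottom-heavy: orange body 48 mm in diameter and 36 mm high, on it a white cap 30 mm in diameter from 36 to 70 mm height, by which to take it. Two to four of the four jars are present, standing loose on the bench. Origin: centre of its underside, z axis up through the cap.
- jar2: Squat roe jar, about 90 g, bottom-heavy: orange body 48 mm in diameter and 36 mm high, on it a white cap 30 mm in diameter from 36 to 70 mm height, by which to take it. Two to four of the four jars are present, standing loose on the bench. Origin: centre of its underside, z axis up through the cap.
- jar3: Squat roe jar, about 90 g, bottom-heavy: orange body 48 mm in diameter and 36 mm high, on it a white cap 30 mm in diameter from 36 to 70 mm height, by which to take it. Two to four of the four jars are present, standing loose on the bench. Origin: centre of its underside, z axis up through the cap.
- jar4: Squat roe jar, about 90 g, bottom-heavy: orange body 48 mm in diameter and 36 mm high, on it a white cap 30 mm in diameter from 36 to 70 mm height, by which to take it. Two to four of the four jars are present, standing loose on the bench. Origin: centre of its underside, z axis up through the cap.
- carrier: White jar carrier, 0.27 kg empty, starts in the dock on the dock's frame. Tray 128 (its x) by 170 mm (y), walls 36 mm high; origin: centre of its underside, z up. Four pockets 54 by 54 mm, centred at x = +-32, y = +-53 mm, floor at z = 6 mm. Between them, 36 mm high: divider |x| < 5 mm, blue cooling core |y| < 26 mm.
- bail (a point): Middle of the carrier's bail bar: round, 12 mm thick, along the carrier's x, 150 mm above its underside over the middle (y = 0), between uprights at x = +-67 mm. Close a gripper along the carrier's x to place a jar, so that the hand stays beside the bar; close along y to take the bar.
- tongue (a point): Hole of the carrier's aluminium tongue, at carrier y = 118 mm, 10 mm above its underside. The tongue is 48 mm wide, 1 to 10 mm high and reaches from y = 82 to 144 mm; the plunger's 8 mm pin goes down through this 12 mm hole.
- dock: Blue dock fixed to the bench. Origin on the bench under the middle of the docked carrier, same axes. Low guides (10 mm high) flank the tray at x = +-72 mm, y = -65 to 75 mm. A bracket over the tongue (underside at z = 16 mm, y = 100 to 148 mm) stops lifting: with the pin out, ease the carrier up 3 mm, slide it 60 mm or more along the dock's -y, then lift it.
- plunger_wing (a point): Centre of the red wing grip on the plunger: 12 mm thick along this point's x, 40 mm long along its y, 26 mm high. It stands over dock x = 0, y = 118 mm, 108 mm above the bench with the pin home, and moves and turns with the plunger. Only a thin stem lies within 30 mm beneath the grip.
- pin_sleeve (a joint): Height of the plunger above home, m: 0 = pin home, 0.019 = stop. A spring pushes it down with 7 to 10 N. Pull it up more than 15 mm before twisting; below about 13 mm its brass ear is held in a slot and it will not turn. Latched open, the ear rests on the collar at about 0.013.
- pin_twist (a joint): Twist of the plunger, rad, counter-clockwise seen from above: 0 = as found, 1.2 = stop. Twisted more than 0.5 (best about 1.1) while pulled up, it stays up when let go.
- station: Fixed hook station. Origin on the bench under the centre of the steel set-down pad, 150 (x) by 184 mm (y), 3 mm thick. At x = +142 mm a rail along y carries a sliding mast whose hook arm reaches out along -x, so the hook travels over the line x = 0. Set the carrier mid-pad (to 30 mm), its bail bar along the station's x (to 0.25 rad, either way round).
- mast (a joint): Slide of the mast with the hook along the station's +y, m: 0 to 0.24; the hook is over station y = -0.17 m + this value. Moves against about 1.5 N of friction, stays where it is left.
- rising_hook (a joint): How far the hook is pulled down, m: 0 = fully up (at rest), 0.118 = bottom stop. A spring pulls it up with about 11.5 N at the top and 14 N at the bottom, and lifts the loaded carrier to the top. At about 0.10 the hook's tip passes under the bail bar of a carrier on the pad and above the jars.
- hook_seat (a point): The hook's seat, the flat where the bar comes to lie, 215 mm above the bench when up; axes as the station's. Steel J, 20 mm wide in x, 8 mm thick below the seat; tip at y = 18 to 24 mm, 16 mm high; shank at y = -28 to -20 mm; 65 mm free over the seat. It opens to +y: pull it down on the -y side of the bar, then slide it to +y.
- hook_grip (a point): Centre of the hook's orange grip post: 28 (x) by 20 (y) by 42 mm high, 94 mm straight above the hook seat. It stands on a grey plate 50 by 62 mm on which fingertips may push down; axes as the station's.
- knife: Bystander: knife with a yellow handle lying on the bench, about 275 mm long, 20 mm high; origin near where the blade meets the handle. Leave it alone.
- tub: Bystander: steel bowl 90 mm wide, 60 mm high; origin at the centre of its underside. Leave it alone.
- sanitiser: Bystander: clear bottle with blue cap, 60 mm wide, 170 mm high; origin at the centre of its underside. Leave it alone.
There are look-alikes about, which are no part of the job. Leave any yellow look-alike of the jar1 alone.

How it is judged (in metres and radians):
On the way, in this order (a step that is already met when the one before it is completed fails the run):
1. every jar stands in a pocket of the carrier, let go, with the carrier still pinned in the dock (x of jar1 in the frame of carrier between -0.045 and 0.045 m and y of jar1 in the frame of carrier between -0.066 and 0.066 m and z of jar1 in the frame of carrier between 0 and 0.016 m and angle between the z axis of each of jar1, jar2, jar3, jar4 and the z axis of carrier, either way round below 0.2 rad and x of jar2 in the frame of carrier between -0.045 and 0.045 m and y of jar2 in the frame of carrier between -0.066 and 0.066 m and z of jar2 in the frame of carrier between 0 and 0.016 m and x of jar3 in the frame of carrier between -0.045 and 0.045 m and y of jar3 in the frame of carrier between -0.066 and 0.066 m and z of jar3 in the frame of carrier between 0 and 0.016 m and x of jar4 in the frame of carrier between -0.045 and 0.045 m and y of jar4 in the frame of carrier between -0.066 and 0.066 m and z of jar4 in the frame of carrier between 0 and 0.016 m and value of joint pin_sleeve below 0.004 m and y of carrier in the frame of dock between -0.02 and 0.02 m and contact force between the fingers and jar1 below 0.3 N and contact force between the fingers and jar2 below 0.3 N and contact force between the fingers and jar3 below 0.3 N and contact force between the fingers and jar4 below 0.3 N), for 0.2 s.
2. the plunger is latched open and let go (value of joint pin_sleeve above 0.009 m and value of joint pin_twist above 0.5 rad and contact force between the fingers and anything else below 0.3 N), for 0.2 s.
3. the carrier stands let go on the pad, its bar along the station's x (x of carrier in the frame of station between -0.04 and 0.04 m and y of carrier in the frame of station between -0.045 and 0.045 m and z of carrier in the frame of station below 0.008 m and angle between carrier's own z axis and vertical below 0.08 rad and angle between the x axis of carrier and the x axis of station, either way round below 0.35 rad and contact force between the fingers and carrier below 0.3 N), for 0.2 s.
4. the hook is pulled down with its seat under the bail bar (value of joint rising_hook above 0.06 m and horizontal distance between hook_seat and bail below 0.045 m).
At the end, for the whole second after the job is handed in: Every jar upright in a carrier pocket (on its floor within 10 mm, 0.2 rad); the carrier hangs still on the hook, over 35 mm off the bench, tilt under 0.4 rad; hook within 40 mm of fully up, its seat within 50 mm of the bar's middle; plunger still up over 9 mm and twisted over 0.5 rad (x of jar1 in the frame of carrier between -0.045 and 0.045 m and y of jar1 in the frame of carrier between -0.066 and 0.066 m and z of jar1 in the frame of carrier between 0 and 0.016 m and angle between the z axis of each of jar1, jar2, jar3, jar4 and the z axis of carrier, either way round below 0.2 rad and x of jar2 in the frame of carrier between -0.045 and 0.045 m and y of jar2 in the frame of carrier between -0.066 and 0.066 m and z of jar2 in the frame of carrier between 0 and 0.016 m and x of jar3 in the frame of carrier between -0.045 and 0.045 m and y of jar3 in the frame of carrier between -0.066 and 0.066 m and z of jar3 in the frame of carrier between 0 and 0.016 m and x of jar4 in the frame of carrier between -0.045 and 0.045 m and y of jar4 in the frame of carrier between -0.066 and 0.066 m and z of jar4 in the frame of carrier between 0 and 0.016 m and value of joint pin_sleeve above 0.009 m and value of joint pin_twist above 0.5 rad and height (world z) of carrier above 0.035 m and value of joint rising_hook below 0.04 m and distance between hook_seat and bail below 0.05 m and angle between carrier's own z axis and vertical below 0.4 rad and linear speed of carrier below 0.08 m/s and velocity of joint rising_hook below 0.02 m/s); the robot touches nothing.
It fails at once if the knife is moved more than 30 mm (distance of knife from where it was at the start of the episode above 0.03 m).
It fails at once if the tub is moved more than 30 mm (distance of tub from where it was at the start of the episode above 0.03 m).
It fails at once if the sanitiser is moved more than 30 mm (distance of sanitiser from where it was at the start of the episode above 0.03 m).
Of jar1, jar2, jar3, jar4 only 2 to 4 are there at a start; the rules pass over those that are not, and their reading is None.
At some moment in a run one of jar1, jar2, jar3, jar4 may be knocked a few centimetres aside while the robot is not near it.
It also fails if it takes over 208 s, if anything falls off the work surface, if the arm or the gripper's body presses on something with over 40 N, if the wrist force passes 120 N, or if a joint passes its speed limit or range.

## Robot

A 6-joint arm with a two-finger parallel gripper is mounted at the origin on the work surface. World frame = base frame: x ahead of the robot, y to its left, z up, the work surface at z = 0. Lengths are in mm, angles in degrees, forces in N, time in s.
With the tool pointing down it reaches from about 275 to 875 mm from the base axis. Payload 12.5 kg.
Tool frame: the origin (TCP) lies between the finger pads; the fingertips stand 11 mm ahead of it and the grasp point (between the pads) lies 8 mm behind it; y points along the fingers, z is the direction in which the jaws open and shut, and the axes are right-handed (so a half turn about y gives the same grasp; the last joint's range is limited). The gripper opens to 85 mm and grips with 20 to 120 N. Pads are 22 mm wide; open, the fingers measure 114 mm over their backs; the gripper's body (76 mm by 85 mm) begins 54 mm behind the grasp point. The pads swing forward as they close: fully open they stand 13 mm farther back than shut.
Start: joints at [-70.222, 20.094, 94.641, -0, 65.266, -4.847], TCP at [229.196, -499.954, 242.29] pointing down, gripper open.
Joint ranges: [-157.81, 157.81], [-45, 120.19], [0.68, 151.7], [-89.99, 269.99], [4.06, 180], [-164.3, 164.3]. Speed limits (degrees/s): [127.2, 127.2, 159.86, 180, 180, 180].

## Interface

Orientations are given as a 3x3 rotation matrix whose columns are the frame's x, y, z axes.
In Python, from cell import state, read_camera, calibration, finish_job, boxes_of, regions_of, landmark_of gives the robot as it stands. The module is installed in compiled form; this text tells all that it offers.
- The arm moves only by the tool arm_command, never from a script. Its argument "plan" is a list of rows, each a list of 2 entries, a list of its own where there are three numbers: the shift along the tool's x, y, z in cm, then the turn about the tool's y in degrees. In form: [[[tx, ty, tz], roll], ...]. A call has 1 to 10 rows; each row is the pose to reach, as a shift and turn from the pose commanded when the call began, along the tool's axes at that moment; what a row does not reach only later rows make up. A row lasts 1/10 s, in which the tool goes at most 50 mm and 8.59 degrees, less where a joint would pass 70% of its speed; a pose out of reach is approached as far as the arm can. A call with a gripper value outside its range is refused whole. "hand" is the closure, from -1 (fully open) to 1 (shut), set as the call begins (left out, the last holds). The fingers move at their own pace and stop on an object; the grip force is fixed at half the most. Time passes only in rows, so rows that repeat a pose let the fingers close. It gives the time, the measured TCP pose, the force and the opening at its end, in the units of the state.
- state(): the state, without advancing time (a new reading comes with each control period).
- read_camera(name): name is "scene" or "top" or "wrist"; returns (picture, depth): 384x512x3 uint8, red, green, blue; 384x512 float32, mm along the optical axis (not along the pixel's ray), 0 where there is no reading.
- calibration(name): a dict with "fx", "fy", "cx", "cy" (pixels), "k1" (the pictures are not rectified: a ray, as slopes to the right and down, at radius r is drawn at 1 + k1 r^2 times it, then the intrinsics apply), "position" and "orientation" of the camera in the world; the wrist camera has in their place "T_tool_cam" (4x4, takes a point from camera to tool coordinates, whose origin is the TCP and whose axes are the tool frame's). Camera axes: x right, y up, looking along -z (the intrinsics and any distortion apply to the point x, -y, -z); pixel columns grow to the right and rows downward; lengths in mm; the calibration is good to about 2 mm. A picture is of the moment at which its call begins: read the wrist's pose just before it. calibration takes no time and is no camera call.
- finish_job(): hands the job in, once; it reports no verdict.
Trained networks look in the newest picture that a camera, given by its name, has taken for a name from the list of things; names that differ only in an ending like _2 or _b are one class to them, and where a whole thing is asked for, a point or a joint stands for the part that bears it (a point fixed in the world has none). Each returns a list of dicts, best first, with "p" (0 to 1); they miss things now and then, are a little off and sometimes report something else, mostly with a low value. They report only what shows in the picture. A call takes as long as a camera call. They do not tell look-alikes from the thing itself.
- boxes_of(camera, target): "at" ([x, y, z] in mm, in world coordinates, good to about 4 mm: the middle of the surface that is visible of it).
- regions_of(camera, target): "mask" (384x512 bool, what is visible of it).
- landmark_of(camera, target): "at" ([x, y, z] in mm, in world coordinates, good to about 4 mm: a listed point, or the origin of a listed thing).
The state is a dict: "time": time; "joint_pos": joint angles; "joint_vel": joint speeds; "joint_torque": joint torques, N m; "ee_pos": TCP position; "orientation": TCP orientation; "force": force on the tool from outside, world axes, zero at the start; "moment": the same for the moment, N m; "grip_width": opening from 0.0 (shut) to 1.0 (fully open).
Only numpy, scipy, OpenCV 4.12 (cv2) and the standard library are available. Lean on these libraries where they do the work, as an engineer would, in place of code of your own. Each camera call takes 0.05 s, during which the arm holds its last target. There are 200 camera calls.

## Working session

There is one attempt and no reset: what is moved stays moved. The work goes in short steps, Python scripts to look and compute and a tool call to move; the robot and the scene stay as the last step left them, time stands still between calls to the robot, and variables do not carry over. Pictures are saved under pics/ and viewed, about 12 in all and at most 16, crops included, and the job is handed in when it is done.

Besides the shell and the picture viewer there is one more tool, called after "Emit:" by a JSON object that holds its "method" and its "body", one argument or row to a line. arm_command: Moves the arm, as the interface text tells. Its arguments: {"type":"object","properties":{"plan":{"type":"array"},"hand":{"type":"number"}},"required":["plan"]}

```bash
mkdir -p pics; cat > h.py <<'E'
import numpy as np, cv2
from cell import *
np.set_printoptions(precision=1,suppress=True)
def save(n,f):
    p,d=read_camera(n); cv2.imwrite('pics/'+f,p[:,:,::-1]); return p,d
def world(n,u,v,d,st=None):
    """pixels u,v and depth d -> world points"""
    c=calibration(n); u,v,d=[np.asarray(a,float) for a in (u,v,d)]
    x=(u-c['cx'])/c['fx'];y=(v-c['cy'])/c['fy']
    r0=np.hypot(x,y); r=r0.copy()
    for _ in range(10): r=r0/(1+c['k1']*r*r)
    s=1/(1+c['k1']*r*r)
    P=np.stack([x*s*d,-y*s*d,-d],-1)
    if n=='wrist':
        T=np.array(c['T_tool_cam']); P=P@T[:3,:3].T+T[:3,3]
        return P@np.array(st['orientation']).T+np.array(st['ee_pos'])
    return P@np.array(c['orientation']).T+np.array(c['position'])
def cloud(n,d,st=None):
    v,u=np.mgrid[:384,:512]; return world(n,u,v,d,st)
def tool(target,st=None):
    """world target TCP -> shift cm in tool axes"""
    st=st or state(); return np.array(st['orientation']).T@(np.array(target)-np.array(st['ee_pos']))/10
E
python3 - <<'E'
from h import *
s=state(); print(s['time'],s['ee_pos'],np.array(s['orientation']),s['force'],s['grip_width'])
for n in('scene','top'):
    save(n,n+'0.png')
    for t in('jar1','carrier','bail','tongue','dock','plunger_wing','station','hook_seat','hook_grip','knife','tub','sanitiser'):
        r=landmark_of(n,t); print(n,t,[(np.array(q['at']).round(),round(q['p'],2)) for q in r[:6]])
E
```

```text
0.0 [ 229.1 -499.7  241.7] [[-0.9 -0.   0.4]
 [-0.4  0.  -0.9]
 [-0.  -1.  -0. ]] [0.8 0.7 0.1] 1.0029531570587327
scene jar1 [(array([ 386., -204.,   -2.]), 0.79), (array([ 432., -103.,   -1.]), 0.6), (array([446.,   7.,  -2.]), 0.56), (array([428.,  86.,  -1.]), 0.51)]
scene carrier [(array([528., 239.,   2.]), 0.68), (array([ 604., -306.,  212.]), 0.36)]
scene bail [(array([536., 245., 148.]), 0.92)]
scene tongue [(array([515., 357.,  12.]), 0.76)]
scene dock []
scene plunger_wing []
scene station [(array([ 618., -141.,   -2.]), 0.63)]
scene hook_seat [(array([ 606., -307.,  211.]), 0.56)]
scene hook_grip [(array([ 607., -308.,  309.]), 0.69), (array([428.,  84.,   1.]), 0.6)]
scene knife [(array([ 417., -333.,    3.]), 0.89)]
scene tub [(array([363., 331.,  -0.]), 0.61), (array([517., 356.,  14.]), 0.29)]
scene sanitiser [(array([756.,  75.,   1.]), 0.77), (array([359., 331.,  -0.]), 0.54)]
top jar1 [(array([ 393., -202.,    2.]), 0.77), (array([438.,   7.,  -6.]), 0.68), (array([343., -56.,  -1.]), 0.55), (array([533., 243.,   6.]), 0.49), (array([435.,  85.,   3.]), 0.47), (array([536., 245., 149.]), 0.17)]
top carrier [(array([532., 240.,   6.]), 0.77), (array([530., 245., 152.]), 0.36)]
top bail [(array([535., 242., 150.]), 0.67)]
top tongue [(array([516., 356.,   8.]), 0.85), (array([ 414., -333.,   -0.]), 0.64)]
top dock []
top plunger_wing []
top station [(array([ 618., -141.,   -2.]), 0.73)]
top hook_seat []
top hook_grip [(array([ 606., -306.,  310.]), 0.57)]
top knife [(array([ 415., -333.,    1.]), 0.66)]
top tub [(array([360., 333.,   4.]), 0.69), (array([ 609., -298.,  213.]), 0.21)]
top sanitiser [(array([754.,  72.,  -2.]), 0.9)]
```

View pics/scene0.png

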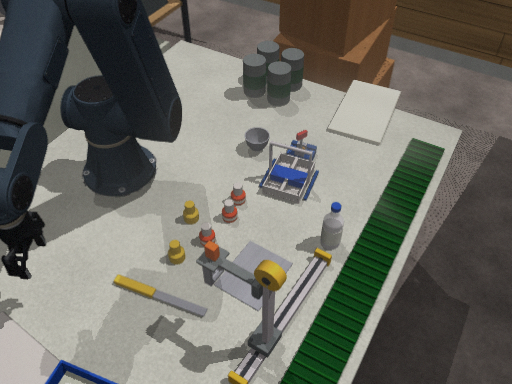

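View pics/top0.png

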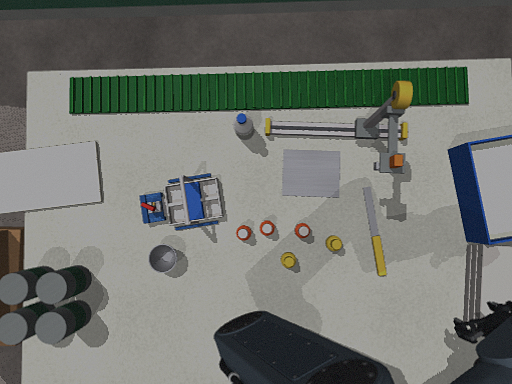

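The top view shows three orange jars at about (243,233), (267,228) and (303,230). The yellow look-alikes are at (335,243) and (289,260), the carrier is at (193,203), the red wing at (149,207), the pad at (311,174) and the hook grip at (397,160). Next I'll fit the geometry.

```bash
python3 - <<'E'
from h import *
from scipy import ndimage
for n in('top','scene'):
    p,d=read_camera(n); P=cloud(n,d); hsv=cv2.cvtColor(p,cv2.COLOR_RGB2HSV); ok=d>0
    near=lambda x,y,r: ok&(np.hypot(P[...,0]-x,P[...,1]-y)<r)
    for x,y in((430,86),(440,7),(434,-103)):
        m=near(x,y,45)&(P[...,2]>62)&(P[...,2]<80); q=P[m]
        print(n,'jar',len(q),q.mean(0),(q.min(0)+q.max(0))/2, q.max(0)-q.min(0))
    m=near(534,242,85)&(P[...,2]>140); q=P[m]; c=cv2.fitLine(q[:,:2].astype(np.float32),cv2.DIST_L2,0,.01,.01).ravel()
    print('bail',len(q),q.mean(0),(q.min(0)+q.max(0))/2,np.degrees(np.arctan2(c[1],c[0])))
    red=((hsv[...,0]<6)|(hsv[...,0]>174))&(hsv[...,1]>130)&near(516,357,50); q=P[red]; 
    if len(q)>5:
        q=q[q[:,2]>q[:,2].max()-8]; print('wing',len(q),q.mean(0),q.min(0),q.max(0),cv2.minAreaRect(q[:,:2].astype(np.float32)))
    blue=(hsv[...,0]>100)&(hsv[...,0]<130)&(hsv[...,1]>150)&near(534,242,140); q=P[blue&(P[...,2]>28)&(P[...,2]<42)]; print('core',cv2.minAreaRect(q[:,:2].astype(np.float32)))
    q=P[near(606,-307,60)&(P[...,2]>322)&(P[...,2]<350)]; 
    if len(q): print('grip top',len(q),q.mean(0),q.min(0),q.max(0),cv2.minAreaRect(q[:,:2].astype(np.float32)))
    ph=p.astype(int); m=ok&(np.abs(P[...,2])<7)&near(618,-141,130)&(ph.sum(-1)<ph[near(618,-141,30)].sum(-1).mean()+25)
    l,k=ndimage.label(ndimage.binary_opening(m,iterations=2)); 
    b=1+np.argmax(np.bincount(l.ravel())[1:]); q=P[l==b]; print('pad',len(q),cv2.minAreaRect(q[:,:2].astype(np.float32)))
    # rail (top): points with z 8..40 near x=+142
    q=P[ok&(P[...,0]>720)&(P[...,0]<810)&(P[...,1]>-330)&(P[...,1]<30)&(P[...,2]>8)&(P[...,2]<45)]
    if len(q): print('rail',len(q),q.mean(0),cv2.minAreaRect(q[:,:2].astype(np.float32)))
E
```

```text
top jar 70 [428.9  85.   69.9] [428.8  83.9  70.6] [24.5 27.4  7.6]
top jar 75 [442.4  11.   69.8] [442.6  10.5  69.6] [24.6 27.5  9.9]
top jar 77 [432.6 -99.7  69.3] [432.9 -98.8  69.8] [27.2 27.3 10.8]
bail 222 [531.6 242.7 154.6] [531.4 242.7 151. ] 7.961637
wing 48 [514.9 358.3 121.1] [503.2 341.3 117.7] [527.2 375.8 125.4] ((515.0987548828125, 358.7138671875), (36.24481964111328, 10.756122589111328), 63.965065002441406)
core ((523.744384765625, 296.3035888671875), (116.3831558227539, 159.44931030273438), 8.062142372131348)
grip top 120 [ 605.4 -299.9  328.8] [ 591.5 -311.2  322.3] [ 620.  -290.   333.2] ((605.7494506835938, -300.6357727050781), (21.219419479370117, 28.198095321655273), 88.82703399658203)
pad 2662 ((597.5321044921875, -152.7786102294922), (222.5482177734375, 188.3385467529297), 86.02080535888672)
rail 1204 [ 755.6 -133.4   23.9] ((755.3052978515625, -132.9475555419922), (285.2892761230469, 55.619651794433594), 87.34699249267578)
scene jar 61 [430.2  77.7  68. ] [429.2  78.1  69.1] [29.  32.4 13.8]
scene jar 62 [443.4   4.8  68.8] [442.5   5.5  68.8] [28.7 29.6 12.7]
scene jar 73 [ 433.4 -106.6   68.5] [ 432.  -105.3   68.3] [30.6 28.1 11.9]
bail 181 [532.7 237.  151.4] [531.9 239.5 148.9] 8.45776
wing 19 [515.7 356.6 119.2] [506.3 343.9 116.4] [525.1 375.3 121.7] ((517.3981323242188, 357.7630615234375), (33.11243438720703, 11.631478309631348), 66.98580169677734)
core ((531.24853515625, 238.90359497070312), (114.41253662109375, 52.36878967285156), 8.726340293884277)
grip top 109 [ 606.7 -306.5  328.1] [ 591.9 -316.3  322. ] [ 620.7 -294.4  332.6] ((606.4833374023438, -305.47442626953125), (21.887943267822266, 28.72248077392578), 88.08964538574219)
pad 486 ((592.9786987304688, -92.1684799194336), (96.21707153320312, 102.2446517944336), 86.90371704101562)
rail 1394 [ 760.5 -129.6   23.2] ((762.9290161132812, -159.2326202392578), (331.9176940917969, 57.411865234375), 87.62853240966797)
```

```bash
cat >> h.py <<'E'
def jaw(st): R=np.array(st['orientation']); return np.degrees(np.arctan2(R[1,2],R[0,2]))
def go(target,yaw,st=None):
    st=st or state(); r=-((yaw-jaw(st)+180)%360-180); print('shift',np.round(tool(target,st),2),'roll',round(r,1),'now',np.array(st['ee_pos']),'jaw',round(jaw(st),2),'t',round(st['time'],1))
E
python3 - <<'E'
from h import *
go([433,-103,200],8.3); c=calibration('wrist'); print(np.array(c['T_tool_cam']),c['fx'])
E
```

```text
shift [-35.1   4.2 -27.6] roll -73.7 now [ 229.2 -499.9  242.3] jaw -65.37 t 1.4
[[   0.    -0.9   -0.3  -83.5]
 [  -0.     0.3   -0.9 -129.9]
 [   1.     0.    -0.     0.1]
 [   0.     0.     0.     1. ]] 310.85927372434776
```

Emit:
{"method": "arm_command", "body": {
  "plan": [
    [[-3.5, 0.4, -2.8], -7.4],
    [[-7, 0.8, -5.5], -14.8],
    [[-10.5, 1.2, -8.3], -22],
    [[-14, 1.6, -11], -29.5],
    [[-17.5, 2, -13.8], -37],
    [[-21, 2.5, -16.5], -44],
    [[-24.5, 2.9, -19.3], -51.5],
    [[-28, 3.3, -22], -59],
    [[-31.6, 3.7, -24.8], -66.3],
    [[-35.1, 4.2, -27.6], -73.7]
  ],
  "hand": -1
}}

```text
time: 2.4
ee_pos: [434.0, -101.1, 200.5]
orientation: [[0.15, 0.001, 0.989], [-0.989, -0.0, 0.15], [0.0, -1.0, 0.001]]
force: [0.8, -1.1, 1.2]
grip_width: 1.004
```

Emit:
{"method": "arm_command", "body": {
  "plan": [
    [[0, 0, 0], 0],
    [[0, 0, 0], 0]
  ]
}}

```text
time: 2.6
ee_pos: [433.4, -102.2, 200.2]
orientation: [[0.146, -0.0, 0.989], [-0.989, -0.0, 0.146], [0.0, -1.0, -0.0]]
force: [0.1, -0.1, -0.0]
grip_width: 0.999
```

```bash
cat >> h.py <<'E'
def jars(f=None):
    """wrist view: fit cap tops (white, z 60..76 with orange around)"""
    from scipy import ndimage
    st=state(); p,d=read_camera('wrist'); P=cloud('wrist',d,st)
    if f: cv2.imwrite('pics/'+f,p[:,:,::-1])
    m=(d>0)&(P[...,2]>63)&(P[...,2]<77)
    l,k=ndimage.label(ndimage.binary_opening(m))
    hsv=cv2.cvtColor(p,cv2.COLOR_RGB2HSV)
    for i in range(1,k+1):
        q=P[l==i]
        if len(q)>60: print('cap',len(q),q.mean(0),(q.min(0)+q.max(0))/2,q.max(0)-q.min(0),'sat',np.median(hsv[l==i],0))
    return st,p,d,P
E
python3 - <<'E'
from h import *
st,p,d,P=jars('w1.png'); go([433,-103,51],8.3,st)
E
```

```text
cap 1236 [442.6   8.   68.1] [442.9   8.   67.1] [29.6 29.3  7.4] sat [ 12.  13. 137.]
cap 1044 [341.9 -56.   68.1] [341.5 -56.3  66.9] [29.1 29.2  7.7] sat [ 25.  224.5 146. ]
cap 846 [ 432.5 -101.6   68.1] [ 432.6 -102.4   66.6] [29.1 29.3  7. ] sat [ 13.  13. 131.]
cap 668 [ 390.8 -198.7   68. ] [ 390.5 -200.1   66.6] [29.9 29.7  7.1] sat [ 24. 212. 142.]
shift [ 0.1 14.9 -0.1] roll 0.1 now [ 433.4 -102.2  200.2] jaw 8.41 t 2.6
```

View pics/w1.png

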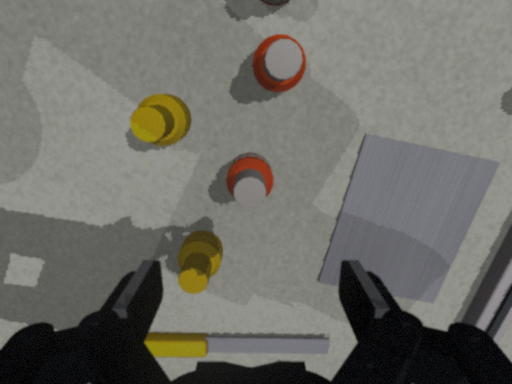

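The wrist view shows jar caps at (250,190) and (285,58), with yellow look-alikes at (150,122) and (195,282). The nearest jar is right under the tool, so I'm going down to grasp it.

Emit:
{"method": "arm_command", "body": {
  "plan": [
    [[0, 3, 0], 0],
    [[0, 6, 0], 0],
    [[0, 9, 0], 0],
    [[0, 12, 0], 0],
    [[0, 14, 0], 0],
    [[0, 14.9, 0], 0],
    [[0, 14.9, 0], 0]
  ]
}}

```text
time: 3.35
ee_pos: [432.7, -103.6, 50.8]
orientation: [[0.143, -0.001, 0.99], [-0.99, 0.0, 0.143], [-0.001, -1.0, -0.001]]
force: [0.1, -0.1, 0.4]
grip_width: 1.0
```

Emit:
{"method": "arm_command", "body": {
  "plan": [
    [[0, 0, 0], 0],
    [[0, 0, 0], 0],
    [[0, 0, 0], 0],
    [[0, 0, 0], 0],
    [[0, 0, 0], 0],
    [[0, 0, 0], 0],
    [[0, 0, 0], 0],
    [[0, 0, 0], 0]
  ],
  "hand": 1
}}

```text
time: 4.15
ee_pos: [433.6, -102.9, 51.9]
orientation: [[0.145, 0.001, 0.989], [-0.989, -0.0, 0.145], [0.001, -1.0, 0.001]]
force: [-1.6, -0.7, 8.0]
grip_width: 0.336
```

Emit:
{"method": "arm_command", "body": {
  "plan": [
    [[0, -2, 0], 0],
    [[0, -5, 0], 0],
    [[0, -9, 0], 0],
    [[0, -13, 0], 0],
    [[0, -17, 0], 0],
    [[0, -18, 0], 0]
  ]
}}

```text
time: 4.75
ee_pos: [434.5, -103.2, 235.3]
orientation: [[0.145, 0.006, 0.989], [-0.989, -0.002, 0.145], [0.003, -1.0, 0.006]]
force: [-0.6, -0.2, -0.8]
grip_width: 0.327
```

```bash
python3 - <<'E'
from h import *
a=np.radians(8.3); ex=np.array([np.cos(a),np.sin(a),0]); ey=np.array([-np.sin(a),np.cos(a),0])
C=np.array([532,241,0])
go(C+30*ex-53*ey+[0,0,232],8.3); go(C-75*ey+[0,0,290],8.3)
E
```

```text
shift [-27.3   0.3  17.6] roll 0.0 now [ 434.5 -103.2  235.3] jaw 8.34 t 4.8
shift [-25.1  -5.5  14.7] roll 0.0 now [ 434.5 -103.2  235.3] jaw 8.34 t 4.8
```

Emit:
{"method": "arm_command", "body": {
  "plan": [
    [[-2.5, -1, 1.5], 0],
    [[-6, -2, 3.5], 0],
    [[-10, -3, 6], 0],
    [[-14, -4, 8.2], 0],
    [[-18, -5, 10.5], 0],
    [[-22, -5.5, 12.9], 0],
    [[-24.5, -5.5, 14.4], 0],
    [[-25.1, -5.5, 14.7], 0],
    [[-25.1, -5.5, 14.7], 0],
    [[-25.1, -5.5, 14.7], 0]
  ]
}}

```text
time: 5.75
ee_pos: [541.9, 166.0, 285.7]
orientation: [[0.144, -0.001, 0.99], [-0.99, -0.001, 0.144], [0.0, -1.0, -0.001]]
force: [-0.1, -1.3, -1.5]
grip_width: 0.33
```

```bash
cat > carr.py <<'E'
from h import *
import sys
st=state(); p,d=save('wrist',sys.argv[1]); P=cloud('wrist',d,st); hsv=cv2.cvtColor(p,cv2.COLOR_RGB2HSV); ok=d>0
near=lambda x,y,r: ok&(np.hypot(P[...,0]-x,P[...,1]-y)<r)
f32=lambda q:q[:,:2].astype(np.float32)
q=P[near(532,242,95)&(P[...,2]>143)&(P[...,2]<162)]
c=cv2.fitLine(f32(q),cv2.DIST_HUBER,0,.01,.01).ravel(); t=(q[:,:2]-c[2:])@c[:2]; print('bail',len(q),c[2:]+c[:2]*(t.min()+t.max())/2,t.max()-t.min(),q[:,2].max(),np.degrees(np.arctan2(c[1],c[0])))
blue=(hsv[...,0]>100)&(hsv[...,0]<130)&(hsv[...,1]>130)&near(532,242,75); q=P[blue&(P[...,2]>30)&(P[...,2]<42)]; print('core',len(q),cv2.minAreaRect(f32(q)))
q=P[near(532,242,110)&(P[...,2]>30)&(P[...,2]<41)]; print('tray',len(q),cv2.minAreaRect(f32(q)))
red=((hsv[...,0]<6)|(hsv[...,0]>174))&(hsv[...,1]>130)&near(516,357,60); q=P[red]
if len(q)>20:
    q=q[q[:,2]>q[:,2].max()-6]; print('wing',len(q),q.mean(0),cv2.minAreaRect(f32(q)),q[:,2].max())
print('t',st['time'],np.array(st['ee_pos']))
for t in('bail','tongue','plunger_wing','carrier'):print(t,[(np.array(q['at']).round(1),round(q['p'],2)) for q in landmark_of('wrist',t)[:2]])
E
python3 carr.py w2.png
```

```text
bail 2692 [532.2 241.2] 140.31175801504105 156.54966771264452 8.178077
core 2914 ((532.325927734375, 240.50045776367188), (115.9352035522461, 50.44481658935547), 7.741311073303223)
tray 6245 ((531.2603759765625, 248.6802978515625), (128.2523193359375, 186.25021362304688), 7.90738582611084)
t 5.75 [541.9 166.  285.7]
bail [(array([528. , 238.1, 147.5]), 0.57)]
tongue []
plunger_wing []
carrier [(array([534.4, 241.1,  -1.6]), 0.91)]
```

View pics/w2.png

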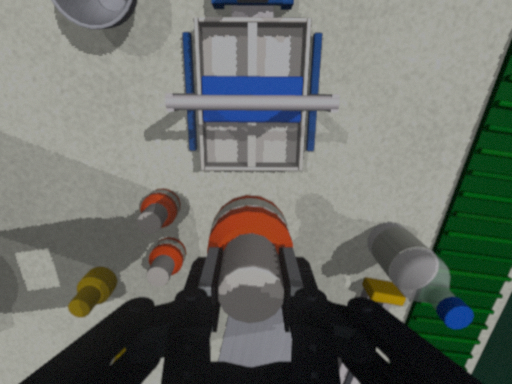

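```bash
cat >> h.py <<'E'
C=np.array([532.2,241,0]); _a=np.radians(8.0); ex=np.array([np.cos(_a),np.sin(_a),0]); ey=np.array([-np.sin(_a),np.cos(_a),0])
def pk(x,y,z): return C+x*ex+y*ey+np.array([0,0,z])
E
python3 - <<'E'
from h import *
go(pk(32,54,235),8.0)
E
```

```text
shift [-12.9   5.1   3.3] roll 0.3 now [542.3 166.1 286.4] jaw 8.27 t 6.0
```

Emit:
{"method": "arm_command", "body": {
  "plan": [
    [[-3, 0, 0.7], 0],
    [[-6, 0, 1.5], 0],
    [[-9, 1, 2.2], 0],
    [[-12, 3, 3], 0],
    [[-12.9, 5.1, 3.3], 0.3],
    [[-12.9, 5.1, 3.3], 0.3],
    [[-12.9, 5.1, 3.3], 0.3],
    [[-12.9, 5.1, 3.3], 0.3]
  ]
}}

```text
time: 6.8
ee_pos: [556.9, 298.5, 236.8]
orientation: [[0.139, 0.002, 0.99], [-0.99, 0.001, 0.139], [-0.0, -1.0, 0.002]]
force: [-0.6, -0.3, -0.1]
grip_width: 0.332
```

```bash
python3 - <<'E'
from h import *
go(pk(32,54,58),8.0)
E
```

```text
shift [-0.  17.9 -0.1] roll -0.0 now [556.9 298.5 236.8] jaw 7.98 t 6.8
```

Emit:
{"method": "arm_command", "body": {
  "plan": [
    [[0, 3, 0], 0],
    [[0, 7, 0], 0],
    [[0, 11, 0], 0],
    [[0, 14, 0], 0],
    [[0, 15.5, 0], 0],
    [[0, 16.5, 0], 0],
    [[0, 17.3, 0], 0],
    [[0, 17.8, 0], 0],
    [[0, 17.8, 0], 0]
  ]
}}

```text
time: 7.7
ee_pos: [557.0, 299.5, 58.3]
orientation: [[0.14, 0.002, 0.99], [-0.99, 0.001, 0.14], [-0.001, -1.0, 0.002]]
force: [-0.2, 0.5, -0.6]
grip_width: 0.334
```

Emit:
{"method": "arm_command", "body": {
  "plan": [
    [[0, 0, 0], 0],
    [[0, 0, 0], 0],
    [[0, 0, 0], 0],
    [[0, 0, 0], 0]
  ],
  "hand": -0.1
}}

```text
time: 8.1
ee_pos: [556.5, 299.3, 57.5]
orientation: [[0.14, 0.0, 0.99], [-0.99, 0.0, 0.14], [-0.0, -1.0, 0.0]]
force: [0.6, 0.6, 0.5]
grip_width: 0.551
```

Emit:
{"method": "arm_command", "body": {
  "plan": [
    [[0, -2, 0], 0],
    [[0, -4, 0], 0],
    [[0, -8, 0], 0],
    [[0, -12, 0], 0],
    [[0, -16, 0], 0],
    [[0, -18, 0], 0]
  ]
}}

```text
time: 8.7
ee_pos: [557.2, 299.7, 241.3]
orientation: [[0.14, 0.004, 0.99], [-0.99, 0.002, 0.14], [-0.001, -1.0, 0.005]]
force: [-0.7, 0.9, -0.8]
grip_width: 0.552
```

```bash
python3 - <<'E'
from h import *
go([442.8,8,190],8.0)
E
```

```text
shift [ 27.3   5.  -15.4] roll 0.0 now [557.2 299.7 241.3] jaw 8.03 t 8.7
```

Emit:
{"method": "arm_command", "body": {
  "plan": [
    [[3, 0, -1.7], 0],
    [[7, 0, -4], 0],
    [[11, 0, -6.2], 0],
    [[15, 0, -8.5], 0],
    [[19, 1, -10.7], 0],
    [[23, 3, -13], 0],
    [[26, 4.5, -14.6], 0],
    [[27.3, 5, -15.4], 0],
    [[27.3, 5, -15.4], 0],
    [[27.3, 5, -15.4], 0]
  ],
  "hand": -0.7
}}

```text
time: 9.7
ee_pos: [442.4, 7.6, 187.7]
orientation: [[0.139, 0.001, 0.99], [-0.99, 0.0, 0.139], [0.0, -1.0, 0.001]]
force: [-0.6, 0.6, 0.6]
grip_width: 0.853
```

```bash
python3 - <<'E'
from h import *
st,p,d,P=jars('w3.png'); go([442.8,8,54],8.0,st)
E
```

```text
cap 1189 [429.1  82.7  68.1] [429.1  82.6  68. ] [29.  29.2  5. ] sat [ 24.   5. 146.]
cap 923 [442.8   9.4  68.1] [442.9   8.4  66.7] [29.1 29.2  7.2] sat [ 13.  13. 130.]
cap 823 [341.9 -54.7  68. ] [341.4 -56.   66.8] [28.9 29.9  7.5] sat [ 24. 206.  88.]
cap 127 [ 396.8 -190.3   66.9] [ 395.9 -192.4   66.6] [16.6 13.5  7.1] sat [ 25. 233.  98.]
shift [-0.  13.4  0. ] roll -0.0 now [442.4   7.6 187.7] jaw 7.99 t 9.7
```

View pics/w3.png

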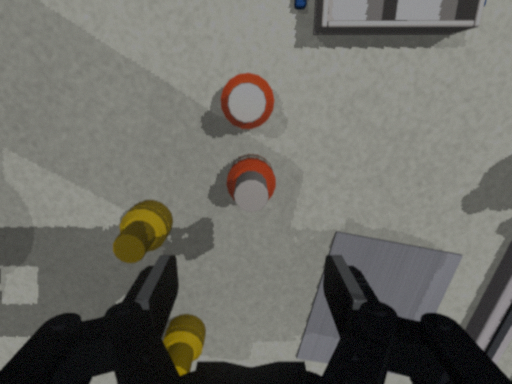

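Two jars are left, at (250,187) and (247,100), and neither has moved. I'm taking the one under the tool.

Emit:
{"method": "arm_command", "body": {
  "plan": [
    [[-0.05, 3, 0], 0],
    [[-0.05, 6, 0], 0],
    [[-0.05, 9, 0], 0],
    [[-0.05, 12, 0], 0],
    [[-0.05, 13, 0], 0],
    [[-0.05, 13.4, 0], 0],
    [[-0.05, 13.4, 0], 0]
  ]
}}

```text
time: 10.45
ee_pos: [442.5, 8.2, 53.8]
orientation: [[0.14, 0.001, 0.99], [-0.99, -0.0, 0.14], [0.0, -1.0, 0.001]]
force: [0.1, 0.3, 0.7]
grip_width: 0.849
```

Emit:
{"method": "arm_command", "body": {
  "plan": [
    [[0, 0, 0], 0],
    [[0, 0, 0], 0],
    [[0, 0, 0], 0],
    [[0, 0, 0], 0],
    [[0, 0, 0], 0],
    [[0, 0, 0], 0],
    [[0, 0, 0], 0],
    [[0, 0, 0], 0]
  ],
  "hand": 1
}}

```text
time: 11.25
ee_pos: [442.5, 7.9, 54.1]
orientation: [[0.14, 0.001, 0.99], [-0.99, -0.0, 0.14], [0.0, -1.0, 0.001]]
force: [-0.0, 0.7, 9.0]
grip_width: 0.333
```

Emit:
{"method": "arm_command", "body": {
  "plan": [
    [[0, -2, 0], 0],
    [[0, -5, 0], 0],
    [[0, -9, 0], 0],
    [[0, -13, 0], 0],
    [[0, -17, 0], 0],
    [[0, -18.3, 0], 0],
    [[0, -18.3, 0], 0]
  ]
}}

```text
time: 11.95
ee_pos: [442.7, 7.8, 238.4]
orientation: [[0.14, 0.004, 0.99], [-0.99, -0.0, 0.14], [0.001, -1.0, 0.004]]
force: [-0.2, 1.0, -2.2]
grip_width: 0.333
```

```bash
python3 - <<'E'
from h import *
go(pk(-32,54,240),8.0)
E
```

```text
shift [-27.2  -0.1   8.9] roll 0.0 now [442.7   7.8 238.4] jaw 8.02 t 11.9
```

Emit:
{"method": "arm_command", "body": {
  "plan": [
    [[-3, -0.1, 1], 0],
    [[-7, -0.1, 2.3], 0],
    [[-11, -0.1, 3.6], 0],
    [[-15, -0.1, 4.9], 0],
    [[-19, -0.1, 6.2], 0],
    [[-23, -0.1, 7.5], 0],
    [[-26, -0.1, 8.5], 0],
    [[-27.2, -0.1, 8.9], 0],
    [[-27.2, -0.1, 8.9], 0],
    [[-27.2, -0.1, 8.9], 0]
  ]
}}

```text
time: 12.95
ee_pos: [491.7, 288.6, 236.5]
orientation: [[0.139, -0.001, 0.99], [-0.99, -0.001, 0.139], [0.001, -1.0, -0.002]]
force: [-0.9, -0.9, -1.5]
grip_width: 0.331
```

```bash
python3 - <<'E'
from h import *
go(pk(-32,54,61),8.0)
E
```

```text
shift [-0.1 17.5  0.2] roll 0.0 now [491.7 288.6 236.5] jaw 8.02 t 12.9
```

Emit:
{"method": "arm_command", "body": {
  "plan": [
    [[-0.1, 3, 0.1], 0],
    [[-0.1, 7, 0.2], 0],
    [[-0.1, 11, 0.2], 0],
    [[-0.1, 14, 0.2], 0],
    [[-0.1, 15.5, 0.2], 0],
    [[-0.1, 16.5, 0.2], 0],
    [[-0.1, 17.2, 0.2], 0],
    [[-0.1, 17.5, 0.2], 0],
    [[-0.1, 17.5, 0.2], 0]
  ]
}}

```text
time: 13.85
ee_pos: [494.2, 291.1, 62.9]
orientation: [[0.14, 0.001, 0.99], [-0.99, 0.0, 0.14], [-0.0, -1.0, 0.001]]
force: [-0.5, -0.3, 0.2]
grip_width: 0.333
```

Emit:
{"method": "arm_command", "body": {
  "plan": [
    [[0, 0, 0], 0],
    [[0, 0, 0], 0],
    [[0, 0, 0], 0],
    [[0, 0, 0], 0]
  ],
  "hand": -0.1
}}

```text
time: 14.25
ee_pos: [494.0, 291.0, 62.6]
orientation: [[0.14, 0.0, 0.99], [-0.99, 0.0, 0.14], [-0.0, -1.0, 0.0]]
force: [0.2, -0.2, 0.3]
grip_width: 0.55
```

Emit:
{"method": "arm_command", "body": {
  "plan": [
    [[0, -2, 0], 0],
    [[0, -4, 0], 0],
    [[0, -8, 0], 0],
    [[0, -12, 0], 0],
    [[0, -16, 0], 0],
    [[0, -18, 0], 0]
  ]
}}

```text
time: 14.85
ee_pos: [494.6, 291.4, 246.1]
orientation: [[0.14, 0.004, 0.99], [-0.99, 0.002, 0.14], [-0.001, -1.0, 0.004]]
force: [0.4, 0.6, -0.3]
grip_width: 0.548
```

```bash
python3 - <<'E'
from h import *
go([429.1,82.7,190],8.0)
E
```

```text
shift [19.8  5.5 -9.4] roll 0.0 now [494.6 291.4 246.1] jaw 8.03 t 14.8
```

Emit:
{"method": "arm_command", "body": {
  "plan": [
    [[3, 0, -1.4], 0],
    [[7, 0, -3.3], 0],
    [[11, 0, -5.2], 0],
    [[15, 1, -7.1], 0],
    [[18.5, 3, -8.8], 0],
    [[19.8, 5, -9.4], 0],
    [[19.8, 5.5, -9.4], 0],
    [[19.8, 5.5, -9.4], 0],
    [[19.8, 5.5, -9.4], 0]
  ],
  "hand": -0.7
}}

```text
time: 15.75
ee_pos: [429.2, 82.5, 188.0]
orientation: [[0.14, 0.001, 0.99], [-0.99, 0.0, 0.14], [-0.0, -1.0, 0.001]]
force: [-0.0, -0.1, 1.5]
grip_width: 0.85
```

```bash
python3 - <<'E'
from h import *
st,p,d,P=jars('w4.png'); go([429.1,82.7,54],8.0,st); print([pk(x,y,76) for x in(-32,32) for y in (-53,53)])
E
```

```text
cap 95 [464.6 226.7  70.1] [466.  228.2  70. ] [ 7.   8.7 13.7] sat [120.  13.  48.]
cap 920 [428.9  83.7  68.1] [429.   83.   66.6] [29.  28.9  7.2] sat [ 15.  10. 144.]
shift [-0.  13.4 -0. ] roll 0.1 now [429.2  82.5 188. ] jaw 8.07 t 15.8
[array([507.9, 184.1,  76. ]), array([493.1, 289. ,  76. ]), array([571.3, 193. ,  76. ]), array([556.5, 297.9,  76. ])]
```

View pics/w4.png

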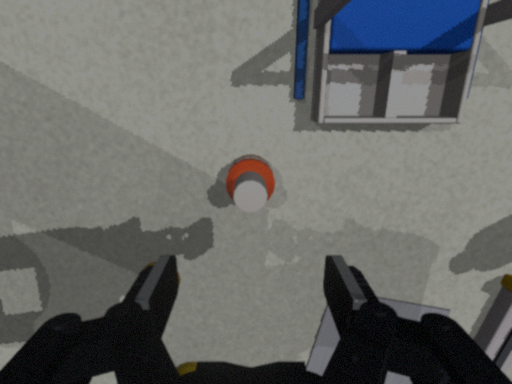

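The last jar is centred under the tool at (250,190).

Emit:
{"method": "arm_command", "body": {
  "plan": [
    [[0, 3, 0], 0],
    [[0, 6, 0], 0],
    [[0, 9, 0], 0],
    [[0, 12, 0], 0],
    [[0, 13, 0], 0],
    [[0, 13.4, 0], 0],
    [[0, 13.4, 0], 0]
  ]
}}

```text
time: 16.5
ee_pos: [429.0, 82.1, 53.9]
orientation: [[0.14, 0.001, 0.99], [-0.99, 0.0, 0.14], [0.0, -1.0, 0.001]]
force: [-0.8, -0.2, -1.1]
grip_width: 0.849
```

Emit:
{"method": "arm_command", "body": {
  "plan": [
    [[0, 0, 0], 0],
    [[0, 0, 0], 0],
    [[0, 0, 0], 0],
    [[0, 0, 0], 0],
    [[0, 0, 0], 0],
    [[0, 0, 0], 0],
    [[0, 0, 0], 0],
    [[0, 0, 0], 0]
  ],
  "hand": 1
}}

```text
time: 17.3
ee_pos: [429.0, 81.8, 54.2]
orientation: [[0.14, 0.001, 0.99], [-0.99, 0.0, 0.14], [0.0, -1.0, 0.001]]
force: [-2.2, 0.3, 11.2]
grip_width: 0.33
```

Emit:
{"method": "arm_command", "body": {
  "plan": [
    [[0, -2, 0], 0],
    [[0, -5, 0], 0],
    [[0, -9, 0], 0],
    [[0, -13, 0], 0],
    [[0, -17, 0], 0],
    [[0, -18.3, 0], 0],
    [[0, -18.3, 0], 0]
  ]
}}

```text
time: 18.0
ee_pos: [429.2, 81.8, 238.4]
orientation: [[0.14, 0.004, 0.99], [-0.99, 0.0, 0.14], [0.0, -1.0, 0.004]]
force: [-0.5, 0.3, -1.2]
grip_width: 0.332
```

```bash
python3 - <<'E'
from h import *
go(pk(32,-54,240),8.0)
E
```

```text
shift [-8.9 -0.1 15.6] roll 0.0 now [429.2  81.8 238.4] jaw 8.02 t 18.0
```

Emit:
{"method": "arm_command", "body": {
  "plan": [
    [[-1.5, -0.1, 2.6], 0],
    [[-3.3, -0.1, 5.8], 0],
    [[-5.2, -0.1, 9], 0],
    [[-7, -0.1, 12.3], 0],
    [[-8.5, -0.1, 14.9], 0],
    [[-8.9, -0.1, 15.6], 0],
    [[-8.9, -0.1, 15.6], 0],
    [[-8.9, -0.1, 15.6], 0]
  ]
}}

```text
time: 18.8
ee_pos: [569.6, 191.1, 236.3]
orientation: [[0.139, -0.002, 0.99], [-0.99, -0.001, 0.139], [0.0, -1.0, -0.002]]
force: [0.3, -0.0, -0.7]
grip_width: 0.329
```

```bash
python3 - <<'E'
from h import *
go(pk(32,-54,61),8.0)
E
```

```text
shift [-0.1 17.5  0.2] roll 0.0 now [569.6 191.1 236.3] jaw 8.02 t 18.8
```

Emit:
{"method": "arm_command", "body": {
  "plan": [
    [[-0.1, 3, 0.1], 0],
    [[-0.1, 7, 0.2], 0],
    [[-0.1, 10, 0.2], 0],
    [[-0.1, 12, 0.2], 0],
    [[-0.1, 13, 0.2], 0],
    [[-0.1, 13.5, 0.2], 0],
    [[-0.1, 13.5, 0.2], 0]
  ]
}}

```text
time: 19.5
ee_pos: [572.3, 192.7, 102.6]
orientation: [[0.139, 0.0, 0.99], [-0.99, 0.0, 0.139], [-0.0, -1.0, 0.0]]
force: [0.6, 0.1, -0.7]
grip_width: 0.331
```

Emit:
{"method": "arm_command", "body": {
  "plan": [
    [[0, 0.5, 0], 0],
    [[0, 1, 0], 0],
    [[0, 1.5, 0], 0],
    [[0, 2, 0], 0],
    [[0, 2.5, 0], 0],
    [[0, 3, 0], 0],
    [[0, 3.5, 0], 0],
    [[0, 3.9, 0], 0],
    [[0, 3.9, 0], 0]
  ]
}}

```text
time: 20.4
ee_pos: [572.1, 192.9, 62.6]
orientation: [[0.14, -0.001, 0.99], [-0.99, -0.0, 0.14], [0.0, -1.0, -0.001]]
force: [-0.1, -0.0, -1.0]
grip_width: 0.33
```

Emit:
{"method": "arm_command", "body": {
  "plan": [
    [[0, 0, 0], 0],
    [[0, 0, 0], 0],
    [[0, 0, 0], 0],
    [[0, 0, 0], 0]
  ],
  "hand": -0.1
}}

```text
time: 20.8
ee_pos: [572.5, 193.0, 63.5]
orientation: [[0.14, 0.0, 0.99], [-0.99, 0.0, 0.14], [-0.0, -1.0, 0.0]]
force: [0.2, -0.7, 0.5]
grip_width: 0.545
```

Emit:
{"method": "arm_command", "body": {
  "plan": [
    [[0, -2, 0], 0],
    [[0, -4, 0], 0],
    [[0, -8, 0], 0],
    [[0, -12, 0], 0],
    [[0, -16, 0], 0],
    [[0, -20, 0], 0],
    [[0, -22, 0], 0]
  ]
}}

```text
time: 21.5
ee_pos: [573.0, 193.1, 287.3]
orientation: [[0.14, 0.005, 0.99], [-0.99, 0.001, 0.14], [-0.0, -1.0, 0.005]]
force: [-0.2, -0.5, -0.0]
grip_width: 0.547
```

```bash
python3 carr.py w5.png; python3 - <<'E'
from h import *
go(pk(0,40,285),-26)
E
```

```text
bail 2557 [532.1 241.6] 140.17727528923461 156.39664830803596 7.9616923
core 2762 ((532.253173828125, 240.83399963378906), (116.19620513916016, 50.43495178222656), 7.990360736846924)
tray 7678 ((530.0077514648438, 252.74948120117188), (139.16110229492188, 192.1739959716797), 7.942616939544678)
wing 62 [510.9 340.4 117.6] ((511.0951843261719, 340.04058837890625), (10.741065979003906, 4.4469146728515625), 13.088846206665039) 119.99392194067406
t 21.5 [573.  193.1 287.3]
bail [(array([529.8, 238.4, 148.6]), 0.67)]
tongue []
plunger_wing [(array([554.3, 303.1,   6. ]), 0.47)]
carrier [(array([532.1, 243.2,  -1.5]), 0.88)]
shift [-9.3 -0.3 -3.2] roll 34.0 now [571.9 192.8 282.1] jaw 8.03 t 21.8
```

Emit:
{"method": "arm_command", "body": {
  "plan": [
    [[-2.5, -0.3, -0.8], 8],
    [[-5, -0.3, -1.6], 16],
    [[-7, -0.3, -2.4], 24],
    [[-9, -0.3, -3.2], 31],
    [[-9.3, -0.3, -3.2], 34],
    [[-9.3, -0.3, -3.2], 34],
    [[-9.3, -0.3, -3.2], 34]
  ]
}}

```text
time: 22.45
ee_pos: [527.5, 280.3, 285.2]
orientation: [[-0.436, -0.002, 0.9], [-0.9, -0.001, -0.436], [0.001, -1.0, -0.001]]
force: [-0.6, -0.4, -0.7]
grip_width: 0.552
```

```bash
python3 carr.py w6.png; python3 - <<'E'
from h import *
go([515.7,357.8,235],-26)
E
```

```text
bail 2012 [531.9 243.2] 140.05328393319854 155.91096017466313 7.924788
core 3442 ((532.1703491210938, 241.3209686279297), (116.05184173583984, 51.83924865722656), 7.982606410980225)
tray 7061 ((530.7051391601562, 252.91867065429688), (139.3896026611328, 193.71090698242188), 7.99110221862793)
wing 1 [520.6 302.4 358.2] ((520.5568237304688, 302.40185546875), (0.0, 0.0), 0.0) 358.24719784396206
t 22.45 [527.5 280.3 285.2]
bail [(array([528. , 237.6, 150. ]), 0.88)]
tongue [(array([514.6, 358.9,  12.8]), 0.68)]
plunger_wing [(array([532. , 242.7,   0.5]), 0.68), (array([ 620.3, -137.2,    2.8]), 0.34)]
carrier [(array([533.5, 242. ,  -0.3]), 0.6)]
shift [-6.5  5.1 -4.5] roll 0.0 now [527.8 280.2 286.1] jaw -25.97 t 22.7
```

View pics/w6.png

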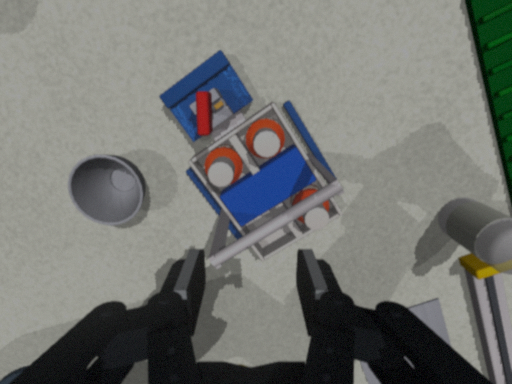

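The picture shows all three jars upright in their pockets, with caps at (220,174), (267,142) and (316,216). The red wing is at (204,113), lined up with the jaws. I'll measure it exactly.

```bash
python3 - <<'E'
from h import *
st=state(); p,d=read_camera('wrist'); P=cloud('wrist',d,st); hsv=cv2.cvtColor(p,cv2.COLOR_RGB2HSV)
m=((hsv[...,0]<6)|(hsv[...,0]>174))&(hsv[...,1]>130)&(d>0)&(np.hypot(P[...,0]-516,P[...,1]-357)<45)&(P[...,2]<140)&(P[...,2]>60)
q=P[m]; print(len(q),q[:,2].max()); q=q[q[:,2]>np.percentile(q[:,2],99)-6]
print(len(q),q.mean(0),cv2.minAreaRect(q[:,:2].astype(np.float32)), pk(0,118,108))
E
```

```text
575 122.05191016323357
532 [516.7 357.6 118.8] ((516.336181640625, 357.2922668457031), (38.662940979003906, 11.63460636138916), 62.38172912597656) [515.8 357.9 108. ]
```

Emit:
{"method": "arm_command", "body": {
  "plan": [
    [[-3, 1, -2], 0.8],
    [[-5.5, 3, -3.8], 1.6],
    [[-6.5, 5, -4.5], 1.6],
    [[-6.5, 8, -4.5], 1.6],
    [[-6.5, 11, -4.5], 1.6],
    [[-6.5, 11, -4.5], 1.6],
    [[-6.5, 11, -4.5], 1.6]
  ]
}}

```text
time: 23.45
ee_pos: [516.0, 358.7, 177.0]
orientation: [[-0.463, -0.0, 0.886], [-0.886, 0.0, -0.463], [-0.0, -1.0, -0.0]]
force: [0.0, -0.2, 1.6]
grip_width: 0.553
```

```bash
python3 - <<'E'
from h import *
go([516.2,357.6,101],-27.6)
E
```

```text
shift [0.1 7.6 0.1] roll 0.0 now [516.  358.7 177. ] jaw -27.58 t 23.4
```

Emit:
{"method": "arm_command", "body": {
  "plan": [
    [[0.1, 2.5, 0.1], 0],
    [[0.1, 5, 0.1], 0],
    [[0.1, 7, 0.1], 0],
    [[0.1, 7.6, 0.1], 0],
    [[0.1, 7.6, 0.1], 0]
  ]
}}

```text
time: 23.95
ee_pos: [516.6, 357.5, 101.3]
orientation: [[-0.463, 0.001, 0.886], [-0.886, 0.001, -0.463], [-0.001, -1.0, 0.001]]
force: [-1.1, -0.3, -0.1]
grip_width: 0.55
```

Emit:
{"method": "arm_command", "body": {
  "plan": [
    [[0, 0, 0], 0],
    [[0, 0, 0], 0],
    [[0, 0, 0], 0],
    [[0, 0, 0], 0],
    [[0, 0, 0], 0],
    [[0, 0, 0], 0],
    [[0, 0, 0], 0],
    [[0, 0, 0], 0]
  ],
  "hand": 1
}}

```text
time: 24.75
ee_pos: [516.3, 358.0, 101.8]
orientation: [[-0.462, 0.001, 0.887], [-0.887, 0.001, -0.462], [-0.002, -1.0, 0.001]]
force: [-3.1, 1.5, 6.2]
grip_width: 0.129
```

Emit:
{"method": "arm_command", "body": {
  "plan": [
    [[0, -0.4, 0], 0],
    [[0, -0.8, 0], 0],
    [[0, -1.2, 0], 0],
    [[0, -1.5, 0], 0],
    [[0, -1.75, 0], 0],
    [[0, -1.75, 0], 0],
    [[0, -1.75, 0], 0]
  ]
}}

```text
time: 25.45
ee_pos: [516.0, 357.4, 117.6]
orientation: [[-0.463, -0.0, 0.886], [-0.886, 0.0, -0.463], [0.0, -1.0, -0.0]]
force: [0.1, 5.9, -9.1]
grip_width: 0.128
```

Emit:
{"method": "arm_command", "body": {
  "plan": [
    [[0, -0.1, 0], -6],
    [[0, -0.1, 0], -12],
    [[0, -0.1, 0], -19],
    [[0, -0.1, 0], -26],
    [[0, -0.1, 0], -33],
    [[0, -0.1, 0], -40],
    [[0, -0.1, 0], -47],
    [[0, -0.1, 0], -54],
    [[0, -0.1, 0], -60],
    [[0, -0.1, 0], -63]
  ]
}}

```text
time: 26.45
ee_pos: [515.8, 357.5, 118.4]
orientation: [[0.582, -0.001, 0.813], [-0.813, 0.0, 0.582], [-0.001, -1.0, -0.001]]
force: [-2.0, 5.8, -9.4]
grip_width: 0.128
```

Emit:
{"method": "arm_command", "body": {
  "plan": [
    [[0, 0, 0], 0],
    [[0, 0.2, 0], 0],
    [[0, 0.4, 0], 0],
    [[0, 0.4, 0], 0]
  ]
}}

```text
time: 26.85
ee_pos: [515.9, 357.5, 114.8]
orientation: [[0.579, -0.001, 0.815], [-0.815, 0.0, 0.579], [-0.001, -1.0, -0.0]]
force: [-2.0, 4.8, -7.0]
grip_width: 0.126
```

Next I'll open the gripper partway, back off upward and check the wing's height.

Emit:
{"method": "arm_command", "body": {
  "plan": [
    [[0, 0, 0], 0],
    [[0, 0, 0], 0],
    [[0, 0, 0], 0],
    [[0, 0, 0], 0],
    [[0, 0, 0], 0]
  ],
  "hand": -0.1
}}

```text
time: 27.35
ee_pos: [516.3, 357.2, 115.0]
orientation: [[0.58, 0.0, 0.815], [-0.815, -0.0, 0.58], [0.0, -1.0, 0.0]]
force: [0.0, -0.7, 0.1]
grip_width: 0.55
```

Emit:
{"method": "arm_command", "body": {
  "plan": [
    [[0, -2, 0], 0],
    [[0, -5, 0], 0],
    [[0, -9, 0], 0],
    [[0, -13, 0], 0],
    [[0, -17, 0], 0],
    [[3, -19, 0], 0],
    [[6, -19, 0], 0],
    [[6, -19, 0], 0],
    [[6, -19, 0], 0]
  ]
}}

```text
time: 28.25
ee_pos: [550.9, 308.1, 304.6]
orientation: [[0.579, -0.001, 0.816], [-0.816, -0.0, 0.579], [-0.0, -1.0, -0.0]]
force: [-0.3, -0.1, -0.3]
grip_width: 0.551
```

```bash
python3 - <<'E'
from h import *
st=state(); p,d=save('wrist','w7.png'); P=cloud('wrist',d,st); hsv=cv2.cvtColor(p,cv2.COLOR_RGB2HSV)
m=((hsv[...,0]<6)|(hsv[...,0]>174))&(hsv[...,1]>130)&(d>0)&(np.hypot(P[...,0]-516,P[...,1]-357)<45)&(P[...,2]<150)&(P[...,2]>60)
q=P[m]; print(len(q),q[:,2].max()); q=q[q[:,2]>np.percentile(q[:,2],99)-6]
print(len(q),q.mean(0),cv2.minAreaRect(q[:,:2].astype(np.float32)))
go(pk(0,0,235),-82)
go(pk(0,0,235),98)
print(st['joint_pos'])
E
```

```text
485 134.25615873059405
485 [515.4 358.1 131.7] ((515.70703125, 357.46014404296875), (10.596700668334961, 38.906375885009766), 35.5738639831543)
shift [ 4.5  7.  -5.4] roll 117.4 now [550.6 308.6 304.5] jaw 35.41 t 28.3
shift [ 4.5  7.  -5.4] roll -62.6 now [550.6 308.6 304.5] jaw 35.41 t 28.3
[ 25.   25.8  77.2   0.   76.9 -10.4]
```

```bash
python3 - <<'E'
from h import *
st=dict(ee_pos=[433.4,-102.2,200.2],orientation=[[.146,0,.989],[-.989,0,.146],[0,-1,0]])
g=[]
for u,v in((366,133),(497,160),(437,302),(319,279)):
    a=world('wrist',u,v,100.,st);b=world('wrist',u,v,200.,st); g.append(a+(b-a)*(3-a[2])/(b[2]-a[2]))
g=np.array(g); print(g,g.mean(0)); print([np.linalg.norm(g[i]-g[i-1]) for i in range(4)], [np.degrees(np.arctan2(*(g[i]-g[i-1])[1::-1])) for i in range(4)])
E
```

```text
[[ 545.4  -42.     3. ]
 [ 690.4  -49.4    3. ]
 [ 688.3 -231.7    3. ]
 [ 535.2 -220.8    3. ]] [ 614.8 -136.     3. ]
[np.float64(179.09438391150252), np.float64(145.1697636880209), np.float64(182.3698655134224), np.float64(153.48773018373183)] [np.float64(86.74001112800896), np.float64(-2.925358967303808), np.float64(-90.65015249577202), np.float64(175.9043750721805)]
```

Emit:
{"method": "arm_command", "body": {
  "plan": [
    [[1, 0, -1], -8],
    [[2, 1, -2], -16],
    [[3, 2, -3], -24],
    [[4, 3, -4], -32],
    [[4.5, 4, -5], -40],
    [[4.5, 5, -5.4], -48],
    [[4.5, 6, -5.4], -56],
    [[4.5, 7, -5.4], -62.6],
    [[4.5, 7, -5.4], -62.6],
    [[4.5, 7, -5.4], -62.6]
  ]
}}

```text
time: 29.3
ee_pos: [532.7, 241.1, 234.9]
orientation: [[0.991, -0.0, -0.137], [0.137, -0.0, 0.991], [-0.0, -1.0, -0.0]]
force: [0.6, -0.1, 0.7]
grip_width: 0.553
```

```bash
python3 - <<'E'
from h import *
go(pk(0,0,141),98)
E
```

```text
shift [-0.1  9.4 -0. ] roll -0.1 now [532.7 241.1 234.9] jaw 97.87 t 29.3
```

Emit:
{"method": "arm_command", "body": {
  "plan": [
    [[-0.1, 3, 0], 0],
    [[-0.1, 6, 0], 0],
    [[-0.1, 8.5, 0], 0],
    [[-0.1, 9.3, 0], 0],
    [[-0.1, 9.3, 0], 0]
  ]
}}

```text
time: 29.8
ee_pos: [531.8, 240.5, 141.6]
orientation: [[0.99, -0.001, -0.138], [0.138, -0.0, 0.99], [-0.001, -1.0, -0.0]]
force: [0.4, 0.1, -0.0]
grip_width: 0.552
```

Emit:
{"method": "arm_command", "body": {
  "plan": [
    [[0, 0, 0], 0],
    [[0, 0, 0], 0],
    [[0, 0, 0], 0],
    [[0, 0, 0], 0],
    [[0, 0, 0], 0],
    [[0, 0, 0], 0],
    [[0, 0, 0], 0],
    [[0, 0, 0], 0]
  ],
  "hand": 1
}}

```text
time: 30.6
ee_pos: [532.5, 241.0, 143.1]
orientation: [[0.99, 0.002, -0.139], [0.139, 0.001, 0.99], [0.002, -1.0, 0.001]]
force: [-1.0, 3.4, 6.2]
grip_width: 0.117
```

Emit:
{"method": "arm_command", "body": {
  "plan": [
    [[0, -0.1, 0], 0],
    [[0, -0.2, 0], 0],
    [[0, -0.3, 0], 0],
    [[0, -0.35, 0], 0],
    [[0, -0.35, 0], 0],
    [[0, -0.35, 0], 0]
  ]
}}

```text
time: 31.2
ee_pos: [531.9, 240.3, 145.1]
orientation: [[0.99, -0.0, -0.14], [0.14, -0.0, 0.99], [-0.0, -1.0, -0.0]]
force: [0.9, -0.3, -5.3]
grip_width: 0.115
```

The wrist carries the whole weight, 5.3 N. I'll slide it out along the dock's -y.

Emit:
{"method": "arm_command", "body": {
  "plan": [
    [[0, 0, -0.7], 0],
    [[0, 0, -1.6], 0],
    [[0, 0, -2.6], 0],
    [[0, 0, -3.6], 0],
    [[0, 0, -4.6], 0],
    [[0, 0, -5.6], 0],
    [[0, 0, -6.6], 0],
    [[0, 0, -7.4], 0],
    [[0, 0, -7.8], 0],
    [[0, 0, -7.8], 0]
  ]
}}

```text
time: 32.2
ee_pos: [543.0, 162.6, 145.3]
orientation: [[0.99, 0.0, -0.139], [0.139, -0.0, 0.99], [0.0, -1.0, -0.0]]
force: [0.6, 0.7, -4.9]
grip_width: 0.12
```

Emit:
{"method": "arm_command", "body": {
  "plan": [
    [[0, -0.6, 0], 0],
    [[0, -1.6, 0], 0],
    [[0, -3, 0], 0],
    [[0, -4.5, 0], 0],
    [[0, -5.5, 0], 0],
    [[0, -6, 0], 0],
    [[0, -6, 0], 0]
  ]
}}

```text
time: 32.9
ee_pos: [543.1, 163.2, 206.2]
orientation: [[0.99, 0.001, -0.14], [0.14, 0.0, 0.99], [0.001, -1.0, 0.0]]
force: [0.3, 0.5, -5.8]
grip_width: 0.118
```

```bash
python3 - <<'E'
from h import *
go([611,-138,205],87)
E
```

```text
shift [  2.5   0.1 -30.8] roll 11.0 now [543.1 163.2 206.2] jaw 98.03 t 32.9
```

Emit:
{"method": "arm_command", "body": {
  "plan": [
    [[0.1, 0, -1], 0],
    [[0.3, 0, -3], 1],
    [[0.5, 0, -6], 2],
    [[0.7, 0, -9], 3],
    [[1, 0, -12], 4],
    [[1.2, 0, -15], 5],
    [[1.5, 0, -18], 6],
    [[1.7, 0, -21], 7],
    [[1.9, 0, -23.5], 8],
    [[2.1, 0, -25.5], 9]
  ]
}}

```text
time: 33.9
ee_pos: [599.0, -88.7, 204.4]
orientation: [[1.0, -0.001, 0.019], [-0.019, -0.0, 1.0], [-0.001, -1.0, -0.0]]
force: [-0.1, 1.1, -5.2]
grip_width: 0.119
```

Emit:
{"method": "arm_command", "body": {
  "plan": [
    [[0.1, 0, -1.5], 0.5],
    [[0.2, 0, -3], 1],
    [[0.3, 0, -4], 1.5],
    [[0.3, 0, -4.7], 2],
    [[0.3, 0, -4.7], 2],
    [[0.3, 0, -4.7], 2]
  ]
}}

```text
time: 34.5
ee_pos: [601.4, -133.1, 205.3]
orientation: [[0.999, -0.0, 0.052], [-0.052, 0.0, 0.999], [-0.0, -1.0, 0.0]]
force: [0.2, -0.1, -5.0]
grip_width: 0.115
```

```bash
python3 - <<'E'
from h import *
go([611,-138,146],87); save('scene','s1.png'); print(state()['force'])
E
```

```text
shift [ 1.   5.9 -0.5] roll 0.0 now [ 601.4 -133.1  205.3] jaw 87.04 t 34.5
[ 0.1  0.1 -5.1]
```

View pics/s1.png

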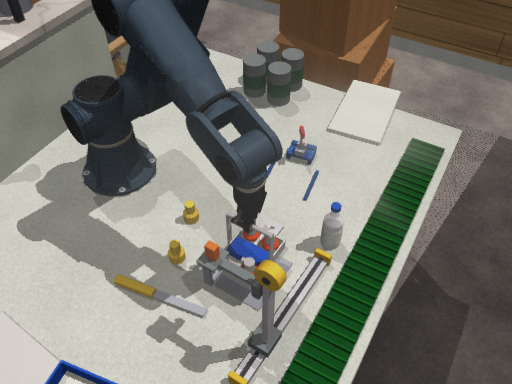

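The scene view shows the carrier at (255,245) over the pad, level, with the jars in it and the plunger up at (302,145). I'm setting it down.

Emit:
{"method": "arm_command", "body": {
  "plan": [
    [[0.5, 1, -0.3], 0],
    [[1, 2.5, -0.5], 0],
    [[1, 4, -0.5], 0],
    [[1, 5, -0.5], 0],
    [[1, 5.4, -0.5], 0],
    [[1, 5.6, -0.5], 0],
    [[1, 5.8, -0.5], 0],
    [[1, 5.9, -0.5], 0],
    [[1, 5.9, -0.5], 0]
  ]
}}

```text
time: 35.45
ee_pos: [611.3, -139.0, 146.6]
orientation: [[0.999, 0.001, 0.052], [-0.052, -0.0, 0.999], [0.001, -1.0, -0.0]]
force: [-0.4, -0.3, -5.7]
grip_width: 0.114
```

Emit:
{"method": "arm_command", "body": {
  "plan": [
    [[0, 0.1, 0], 0],
    [[0, 0.2, 0], 0],
    [[0, 0.25, 0], 0],
    [[0, 0.25, 0], 0]
  ]
}}

```text
time: 35.85
ee_pos: [611.7, -139.0, 146.5]
orientation: [[0.999, 0.002, 0.052], [-0.052, -0.001, 0.999], [0.002, -1.0, -0.0]]
force: [-8.5, 3.8, 16.7]
grip_width: 0.121
```

Emit:
{"method": "arm_command", "body": {
  "plan": [
    [[0, -0.13, 0], 0],
    [[0, -0.13, 0], 0]
  ]
}}

```text
time: 36.05
ee_pos: [611.4, -139.0, 146.4]
orientation: [[0.999, 0.001, 0.052], [-0.052, -0.0, 0.999], [0.001, -1.0, -0.0]]
force: [-5.2, 2.0, 9.2]
grip_width: 0.119
```

Emit:
{"method": "arm_command", "body": {
  "plan": [
    [[0, 0, 0], 0],
    [[0, 0, 0], 0],
    [[0, 0, 0], 0],
    [[0, 0, 0], 0],
    [[0, 0, 0], 0]
  ],
  "hand": -0.1
}}

```text
time: 36.55
ee_pos: [611.3, -139.0, 145.0]
orientation: [[0.999, 0.0, 0.052], [-0.052, -0.0, 0.999], [0.0, -1.0, -0.0]]
force: [0.0, -0.1, -0.7]
grip_width: 0.552
```

Emit:
{"method": "arm_command", "body": {
  "plan": [
    [[0, -2, 0], 0],
    [[0, -5, 0], 0],
    [[0, -9, 0], 0],
    [[0, -13, 0], 0],
    [[0, -17, 0], 0],
    [[0, -19, 0], 0],
    [[0, -19, 0], 0],
    [[0, -19, 0], 0]
  ]
}}

```text
time: 37.35
ee_pos: [611.0, -139.0, 334.4]
orientation: [[0.999, -0.0, 0.052], [-0.052, 0.0, 0.999], [-0.0, -1.0, 0.0]]
force: [-1.2, 0.6, -0.4]
grip_width: 0.547
```

```bash
cat > hook.py <<'E'
from h import *
import sys
st=state(); p,d=save('wrist',sys.argv[1]); P=cloud('wrist',d,st); hsv=cv2.cvtColor(p,cv2.COLOR_RGB2HSV); ok=d>0
f32=lambda q:q[:,:2].astype(np.float32)
B=np.array([611,-139]); near=ok&(np.hypot(P[...,0]-B[0],P[...,1]-B[1])<95)
zb=float(sys.argv[2]) if len(sys.argv)>2 else 153
q=P[near&(np.abs(P[...,2]-zb-3)<8)]
if len(q)>50:
    c=cv2.fitLine(f32(q),cv2.DIST_HUBER,0,.01,.01).ravel(); t=(q[:,:2]-c[2:])@c[:2]; print('bail',len(q),c[2:]+c[:2]*(t.min()+t.max())/2,t.max()-t.min(),q[:,2].max(),np.degrees(np.arctan2(c[1],c[0])))
m=(hsv[...,0]>3)&(hsv[...,0]<16)&(hsv[...,1]>150)&ok&(P[...,2]>170)&(P[...,2]<345)&(np.abs(P[...,0]-612)<60)
q=P[m]
if len(q)>30:
    q=q[q[:,2]>np.percentile(q[:,2],98)-6]; print('grip',len(q),q.mean(0),cv2.minAreaRect(f32(q)),q[:,2].max())
print('t',st['time'],np.array(st['ee_pos']),st['joint_pos'])
for t in('bail','hook_grip','hook_seat'):print(t,[(np.array(q['at']).round(1),round(q['p'],2)) for q in landmark_of('wrist',t)[:2]])
E
python3 hook.py w8.png
```

```text
bail 1587 [ 609.7 -139.3] 140.0536944572131 159.13098896692978 -3.3845036
grip 103 [ 612.6 -294.4  291. ] ((611.1698608398438, -294.1925048828125), (2.133120059967041, 16.59189796447754), 84.3544921875) 294.4583119842998
t 37.35 [ 611.  -139.   334.4] [ -17.1   24.3   75.5    0.    80.2 -104.1]
bail [(array([ 607.7, -140.6,  155.6]), 0.89)]
hook_grip []
hook_seat [(array([ 605.5, -304.2,  212.7]), 0.79)]
```

View pics/w8.png

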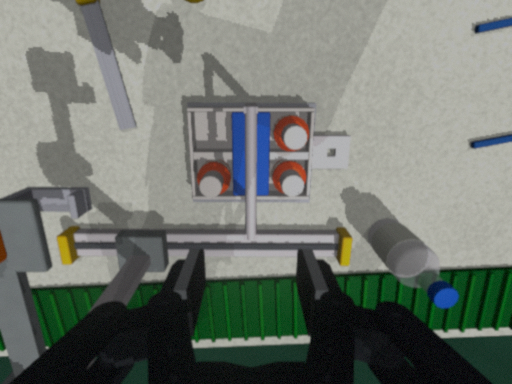

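The wrist view shows the carrier centred on the pad with the bar vertical in the picture at x≈250, its three jars in place, and the hook arm at the left edge. I'm moving above the hook grip.

Emit:
{"method": "arm_command", "body": {
  "plan": [
    [[0, -3, 0], 0],
    [[0, -6, 0], 0],
    [[0, -7, -3], 0],
    [[0, -7, -6], 0],
    [[0, -7, -9], 0],
    [[0, -7, -12], 0],
    [[0, -7, -14.5], 0],
    [[0.2, -7, -16.3], 0],
    [[0.2, -7, -16.3], 0],
    [[0.2, -7, -16.3], 0]
  ]
}}

```text
time: 38.55
ee_pos: [604.7, -301.8, 404.2]
orientation: [[0.999, -0.001, 0.052], [-0.052, 0.001, 0.999], [-0.001, -1.0, 0.001]]
force: [0.0, 0.6, 0.8]
grip_width: 0.55
```

```bash
python3 hook.py w9.png; python3 -c "
from h import *
go([606.5,-306,304],87)"
```

```text
bail 1208 [ 609.9 -141.7] 139.56454964733157 159.3711875646753 -2.8170722
grip 964 [ 604.4 -303.8  327.8] ((605.3811645507812, -303.7691955566406), (18.852767944335938, 28.000789642333984), 86.14482879638672) 330.3296772957665
t 38.55 [ 604.7 -301.8  404.2] [ -30.5   28.9   59.3    0.    91.9 -117.5]
bail [(array([ 606.8, -141. ,  154. ]), 0.96)]
hook_grip [(array([ 604.3, -299.1,  309.2]), 0.66)]
hook_seat [(array([ 606.2, -307.2,  211.5]), 0.83)]
shift [ 0.2 10.1 -0.5] roll 0.1 now [ 604.9 -301.   405.2] jaw 87.08 t 38.8
```

View pics/w9.png

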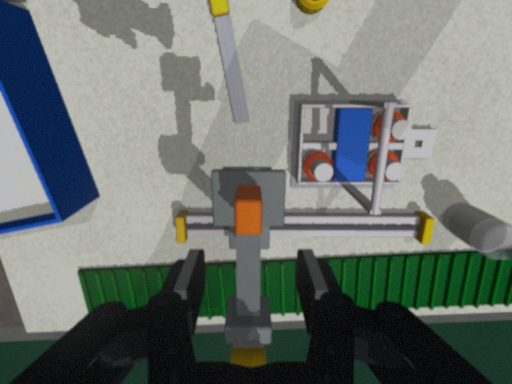

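The orange post is at (249,210), between the fingers, with the arm running down the picture to the mast. I'll descend and grip it.

Emit:
{"method": "arm_command", "body": {
  "plan": [
    [[0.1, 3, -0.3], 0],
    [[0.1, 6, -0.3], 0],
    [[0.1, 8, -0.3], 0],
    [[0.1, 9.2, -0.3], 0],
    [[0.1, 10, -0.3], 0],
    [[0.1, 10, -0.3], 0]
  ]
}}

```text
time: 39.35
ee_pos: [605.6, -304.7, 304.8]
orientation: [[0.999, -0.0, 0.052], [-0.052, 0.0, 0.999], [-0.0, -1.0, 0.0]]
force: [-0.4, -1.2, 0.7]
grip_width: 0.555
```

Emit:
{"method": "arm_command", "body": {
  "plan": [
    [[0, 0, 0], 0],
    [[0, 0, 0], 0],
    [[0, 0, 0], 0],
    [[0, 0, 0], 0],
    [[0, 0, 0], 0],
    [[0, 0, 0], 0],
    [[0, 0, 0], 0]
  ],
  "hand": 1
}}

```text
time: 40.05
ee_pos: [605.9, -305.0, 306.5]
orientation: [[0.999, 0.002, 0.052], [-0.052, -0.001, 0.999], [0.002, -1.0, -0.001]]
force: [0.2, 1.1, 6.1]
grip_width: 0.22
```

Emit:
{"method": "arm_command", "body": {
  "plan": [
    [[0, 1, 0], 0],
    [[0, 2.2, 0], 0],
    [[0, 3.5, 0], 0],
    [[0, 4.8, 0], 0],
    [[0, 6.1, 0], 0],
    [[0, 7.4, 0], 0],
    [[0, 8.7, 0], 0],
    [[0, 9.8, 0], 0],
    [[0, 10.3, 0], 0],
    [[0, 10.3, 0], 0]
  ]
}}

```text
time: 41.05
ee_pos: [605.9, -305.6, 203.9]
orientation: [[0.999, 0.002, 0.052], [-0.052, -0.002, 0.999], [0.002, -1.0, -0.002]]
force: [-4.3, 0.5, 12.2]
grip_width: 0.225
```

```bash
python3 -c "
from h import *
s=state();print(s['force'],s['ee_pos'])
go([609.7,-139.8,204],87)"; python3 hook.py w10.png
```

```text
[-4.3  0.5 12.2] [ 605.9 -305.6  203.9]
shift [-0.5 -0.  16.6] roll -0.0 now [ 605.9 -305.6  203.9] jaw 87.0 t 41.0
bail 2148 [ 634.6 -144.9] 92.95348196372495 158.97121579364557 -1.1175995
grip 2799 [ 603.3 -305.5  225.6] ((603.9921264648438, -301.9217224121094), (92.40131378173828, 30.79694366455078), 87.50214385986328) 274.46604365607806
t 41.05 [ 605.9 -305.6  203.9] [ -30.7   35.6   75.8   -0.    68.5 -117.7]
bail []
hook_grip [(array([ 605.7, -301. ,  206.5]), 0.88)]
hook_seat [(array([ 604.1, -307.5,  109.7]), 0.87)]
```

Emit:
{"method": "arm_command", "body": {
  "plan": [
    [[0, 0, 1], 0],
    [[0, 0, 2.5], 0],
    [[0, 0, 4], 0],
    [[0, 0, 5.5], 0],
    [[0, 0, 7], 0],
    [[0, 0, 8.5], 0],
    [[0, 0, 10], 0],
    [[0, 0, 11.3], 0],
    [[0, 0, 12], 0],
    [[0, 0, 12], 0]
  ]
}}

```text
time: 42.25
ee_pos: [612.9, -184.5, 204.6]
orientation: [[0.999, 0.004, 0.051], [-0.051, -0.001, 0.999], [0.004, -1.0, -0.001]]
force: [-1.6, 1.8, 14.4]
grip_width: 0.226
```

Emit:
{"method": "arm_command", "body": {
  "plan": [
    [[0, 0, 0.8], 0],
    [[0, 0, 1.6], 0],
    [[0, 0, 2.4], 0],
    [[0, 0, 3.2], 0],
    [[0, 0, 4], 0],
    [[0, 0, 4.5], 0],
    [[0, 0, 4.5], 0],
    [[0, 0, 4.5], 0]
  ]
}}

```text
time: 43.05
ee_pos: [615.4, -140.2, 204.6]
orientation: [[0.999, 0.004, 0.052], [-0.052, -0.001, 0.999], [0.004, -1.0, -0.001]]
force: [0.2, 1.7, 13.7]
grip_width: 0.225
```

```bash
python3 -c "
from h import *
s=state();print(s['force'],s['ee_pos']); save('scene','s2.png')
p=cv2.imread('pics/s2.png')[170:320,150:350]; cv2.imwrite('pics/s2c.png',cv2.resize(p,None,fx=4,fy=4,interpolation=cv2.INTER_CUBIC))
for n in('scene','top'):
  for t in('bail','hook_seat','carrier'):print(n,t,[(np.array(q['at']).round(1),round(q['p'],2)) for q in landmark_of(n,t)[:2]])
  read_camera('top')
"
```

```text
[ 0.2  1.7 13.7] [ 615.4 -140.2  204.6]
scene bail [(array([ 610.5, -137.7,  151.1]), 0.6)]
scene hook_seat [(array([ 615.6, -141.6,  105.4]), 0.82)]
scene carrier [(array([ 607.1, -141.4,    5.9]), 0.62)]
top bail []
top hook_seat []
top carrier []
```

View pics/s2c.png

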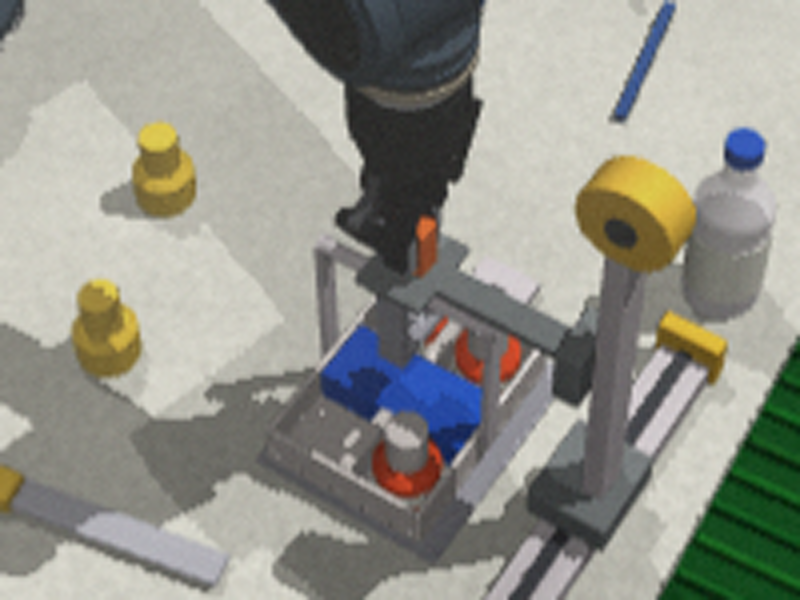

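The crop shows the hook's shank at about (395,330), just on the near (-y) side of the bar, with the hook held low. Force and position agree, so I'll let it rise slowly while still holding the grip.

Emit:
{"method": "arm_command", "body": {
  "plan": [
    [[0, -0.8, 0], 0],
    [[0, -1.6, 0], 0],
    [[0, -2.4, 0], 0],
    [[0, -3.2, 0], 0],
    [[0, -3.8, 0], 0],
    [[0, -4.4, 0], 0],
    [[0, -5, 0], 0],
    [[0, -5.6, 0], 0],
    [[0, -6.2, 0], 0],
    [[0, -6.8, 0], 0]
  ]
}}

```text
time: 44.5
ee_pos: [615.3, -140.3, 271.4]
orientation: [[0.999, 0.004, 0.052], [-0.052, -0.001, 0.999], [0.004, -1.0, -0.001]]
force: [7.6, -0.3, 4.3]
grip_width: 0.224
```

Emit:
{"method": "arm_command", "body": {
  "plan": [
    [[0, -0.7, 0], 0],
    [[0, -1.4, 0], 0],
    [[0, -2.1, 0], 0],
    [[0, -2.6, 0], 0],
    [[0, -3, 0], 0],
    [[0, -3.3, 0], 0],
    [[0, -3.3, 0], 0],
    [[0, -3.3, 0], 0]
  ]
}}

```text
time: 45.3
ee_pos: [615.3, -140.3, 304.7]
orientation: [[0.999, 0.004, 0.052], [-0.052, -0.001, 0.999], [0.005, -1.0, -0.001]]
force: [6.1, -0.1, 7.6]
grip_width: 0.226
```

```bash
python3 -c "
from h import *
s=state();print(s['force'],s['ee_pos']); save('scene','s3.png')
p=cv2.imread('pics/s3.png')[150:320,150:370]; cv2.imwrite('pics/s3c.png',cv2.resize(p,None,fx=3.5,fy=3.5,interpolation=cv2.INTER_CUBIC))
for t in('bail','hook_seat','carrier'):print(t,[(np.array(q['at']).round(1),round(q['p'],2)) for q in landmark_of('scene',t)[:2]])
"
```

```text
[ 6.1 -0.1  7.6] [ 615.3 -140.3  304.7]
bail [(array([ 613.3, -136. ,  218.3]), 0.7)]
hook_seat [(array([584.5, -95.9,  71.2]), 0.7), (array([ 615.6, -142.9,  211.1]), 0.64)]
carrier [(array([ 606.9, -151.7,   75. ]), 0.74), (array([ 611.9, -141.3,  211.1]), 0.48)]
```

View pics/s3c.png

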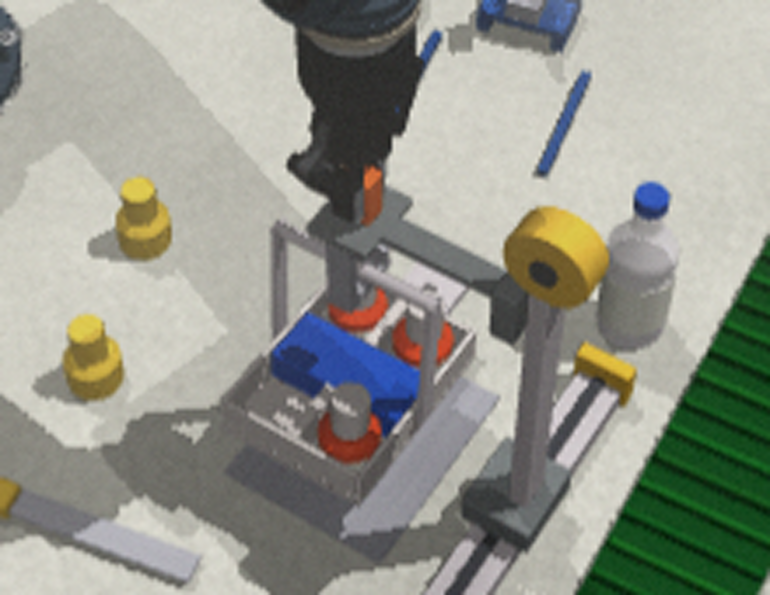

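The carrier hangs clear of the pad with its jars upright. I'll ease up the last couple of millimetres, let go and retreat.

Emit:
{"method": "arm_command", "body": {
  "plan": [
    [[0, -0.1, 0], 0],
    [[0, -0.2, 0], 0],
    [[0, -0.2, 0], 0],
    [[0, -0.2, 0], 0]
  ]
}}

```text
time: 45.9
ee_pos: [615.3, -140.3, 306.4]
orientation: [[0.999, 0.004, 0.052], [-0.052, -0.001, 0.999], [0.004, -1.0, -0.001]]
force: [6.7, 0.4, 6.1]
grip_width: 0.224
```

Emit:
{"method": "arm_command", "body": {
  "plan": [
    [[0, 0, 0], 0],
    [[0, 0, 0], 0],
    [[0, 0, 0], 0],
    [[0, 0, 0], 0],
    [[0, 0, 0], 0],
    [[0, 0, 0], 0]
  ],
  "hand": -0.1
}}

```text
time: 46.5
ee_pos: [614.1, -140.1, 305.0]
orientation: [[0.999, -0.0, 0.052], [-0.052, 0.0, 0.999], [-0.0, -1.0, 0.0]]
force: [0.2, -0.5, 0.9]
grip_width: 0.549
```

Emit:
{"method": "arm_command", "body": {
  "plan": [
    [[0, -1, 0], 0],
    [[0, -3, 0], 0],
    [[0, -6, 0], 0],
    [[0, -9, 0], 0],
    [[-3, -9, 0], 0],
    [[-6, -9, 0], 0],
    [[-9, -9, 0], 0],
    [[-12, -9, 0], 0],
    [[-12, -9, 0], 0],
    [[-12, -9, 0], 0]
  ]
}}

```text
time: 47.5
ee_pos: [494.4, -134.0, 396.2]
orientation: [[0.999, 0.002, 0.052], [-0.052, -0.001, 0.999], [0.002, -1.0, -0.0]]
force: [0.6, -0.6, 0.6]
grip_width: 0.55
```

Emit:
{"method": "arm_command", "body": {
  "plan": [
    [[0, 0, 0], 0],
    [[0, 0, 0], 0],
    [[0, 0, 0], 0],
    [[0, 0, 0], 0],
    [[0, 0, 0], 0],
    [[0, 0, 0], 0],
    [[0, 0, 0], 0],
    [[0, 0, 0], 0],
    [[0, 0, 0], 0],
    [[0, 0, 0], 0]
  ]
}}

```text
time: 48.5
ee_pos: [494.3, -133.9, 395.1]
orientation: [[0.999, 0.0, 0.052], [-0.052, -0.0, 0.999], [0.0, -1.0, -0.0]]
force: [-0.2, 0.0, 0.4]
grip_width: 0.551
```

```bash
python3 -c "
from h import *
s=state();print(s['force'],s['ee_pos'],s['time'])
for k in range(2):
  save('scene','s%d.png'%(4+k))
  for t in('bail','hook_seat','carrier','jar1'):print(t,[(np.array(q['at']).round(1),round(q['p'],2)) for q in landmark_of('scene',t)[:5]])
p=cv2.imread('pics/s5.png')[100:320,140:380]; cv2.imwrite('pics/s5c.png',cv2.resize(p,None,fx=2.7,fy=2.7,interpolation=cv2.INTER_CUBIC))
"
```

```text
[-0.2  0.   0.4] [ 494.3 -133.9  395.1] 48.5
bail [(array([ 611.7, -133.6,  218.3]), 0.97), (array([758.5,  75.5,   3.4]), 0.63)]
hook_seat [(array([ 615.7, -146.8,  210.8]), 0.84), (array([617.4, -36.1,  74.3]), 0.19)]
carrier [(array([ 607.3, -151.9,   77.1]), 0.65), (array([ 615.2, -146.3,  307.7]), 0.33)]
jar1 [(array([ 637.6, -201.6,   81.6]), 0.88), (array([341.9, -59.7,  -4.5]), 0.62), (array([645.4, -94.9,  69.8]), 0.61), (array([ 388.7, -203.1,   -0.8]), 0.55), (array([ 613.2, -137.7,  218.6]), 0.55)]
bail [(array([ 610.2, -140.7,  216.9]), 0.9)]
hook_seat [(array([ 614.8, -143.3,  212.2]), 0.59), (array([ 617.2, -140.3,   -2.2]), 0.56)]
carrier [(array([ 607.2, -149.4,   74.8]), 0.74), (array([ 618.9, -142.6,    0.4]), 0.37)]
jar1 [(array([ 388.9, -198.8,   -1.5]), 0.84), (array([ 637.4, -204.1,   79.9]), 0.76), (array([643.8, -95.9,  71.7]), 0.67), (array([ 619.9, -140.4,   -4.7]), 0.66), (array([341.4, -59.6,  -3. ]), 0.53)]
```

View pics/s5c.png

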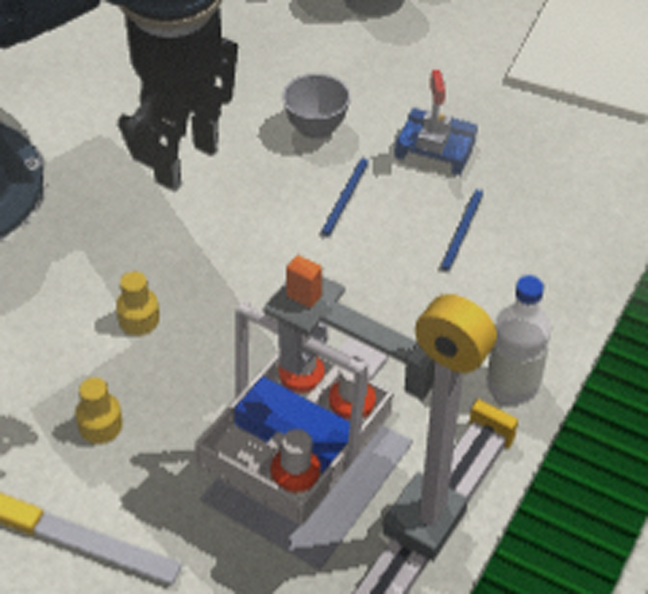

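The carrier hangs on the hook with its three jars upright. The plunger is still up at (436,90), and the knife, tub and bottle are where they were. I'll give it two more seconds to settle and then hand in.

Emit:
{"method": "arm_command", "body": {
  "plan": [
    [[0, 0, 0], 0],
    [[0, 0, 0], 0],
    [[0, 0, 0], 0],
    [[0, 0, 0], 0],
    [[0, 0, 0], 0],
    [[0, 0, 0], 0],
    [[0, 0, 0], 0],
    [[0, 0, 0], 0],
    [[0, 0, 0], 0],
    [[0, 0, 0], 0]
  ]
}}

```text
time: 50.0
ee_pos: [494.3, -133.9, 395.1]
orientation: [[0.999, -0.0, 0.052], [-0.052, -0.0, 0.999], [-0.0, -1.0, -0.0]]
force: [0.7, -0.4, -0.1]
grip_width: 0.55
```

Emit:
{"method": "arm_command", "body": {
  "plan": [
    [[0, 0, 0], 0],
    [[0, 0, 0], 0],
    [[0, 0, 0], 0],
    [[0, 0, 0], 0],
    [[0, 0, 0], 0],
    [[0, 0, 0], 0],
    [[0, 0, 0], 0],
    [[0, 0, 0], 0],
    [[0, 0, 0], 0],
    [[0, 0, 0], 0]
  ]
}}

```text
time: 51.0
ee_pos: [494.3, -133.9, 395.1]
orientation: [[0.999, -0.0, 0.052], [-0.052, 0.0, 0.999], [-0.0, -1.0, 0.0]]
force: [-0.0, -0.6, 0.6]
grip_width: 0.547
```

```bash
python3 -c "
from h import *
a=save('scene','s6.png')[1]; b=save('scene','s7.png')[1]; P=cloud('scene',b); m=(np.hypot(P[...,0]-610,P[...,1]+140)<90)&(P[...,2]>50)&(a>0)&(b>0); print('motion mm',np.median(np.abs(a-b)[m]))
print(finish_job())"
```

```text
motion mm 2.2003784
the job is handed in; nothing more can be done
None
```

The job is done and handed in at about 51 s of the 208 s allowed; no verdict came back. Three jars were present. All three stand in pockets of the carrier, which hangs from the raised hook clear of the pad.

- **Jars:** the last picture shows all three upright in their pockets. I never touched the yellow look-alikes.
- **Plunger:** after I let go, it measured about 13 mm up and turned about 63°. It still showed up in the last picture.
- **Carrier:** it stood within a few millimetres of where I aimed on the pad before the hook took it. It now hangs with its underside about 75 mm above the bench, tilted only slightly, with the bar's middle within about 10 mm of the hook's seat.
- **Bystanders:** I never touched the knife, tub or bottle, and they look unmoved.

**Checks that were weak or disagreed:**
- Early positions from the top and scene cameras differed by about 6 mm, so I used the wrist camera for grasping and placing.
- The networks sometimes named the wrong thing, so I went by the pictures.
- The final stillness check gave a median depth change of 2.2 mm between two pictures. I took that as camera noise, but it does not prove the carrier was completely still.

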